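# Ballast a carved lamp base to weight

### The arm

A 6-joint arm with a two-finger parallel gripper is mounted at the origin on the work surface. World frame = base frame: x ahead of the robot, y to its left, z up, the work surface at z = 0. Lengths are in m, angles in rad, forces in N, time in s.
With the tool pointing down it reaches from about 0.3 to 0.85 m from the base axis. Payload 5.4 kg.
Tool frame: the origin (TCP) lies midway between the tips of the shut fingers; the grasp point (between the pads) lies 19 mm behind it; z points along the fingers, y is the line along which they close (so a half turn about z gives the same grasp; the last joint's range is limited). The gripper opens to 85 mm and grips with 20 to 120 N. Pads are 22 mm wide; open, the fingers measure 114 mm over their backs; the gripper's body (76 mm by 85 mm) begins 54 mm behind the grasp point. The pads swing forward as they close: fully open they stand 13 mm farther back than shut.
Start: joints at [0.916, 0.158, 1.597, -0, 1.386, -0.21], TCP at [0.247, 0.519, 0.203] pointing down, gripper open.
Joint ranges: [-2.91, 2.91], [-0.94, 2.29], [0.18, 2.7], [-1.29, 4.43], [0.17, 2.64], [-3, 3]. Speed limits (rad/s): [2.57, 2.57, 3.14, 3.14, 3.14, 3.14].

### API

Orientations are given as a unit quaternion [x, y, z, w].
In Python, from plant import manip, optics, finish_job, nets gives the robot as it stands. The module is installed in compiled form; this text tells all that it offers.
- The arm moves only by the shell command python3 -m handwheel 'ROWS'. ROWS is JSON, a list of rows, each an object with "translation": the shift along the tool's x, y, z in m, a list of three; "roll": the turn about the tool's z in degrees; "fingers": the opening, from 0 (shut) to 1 (fully open). In form: [{"translation": [dx, dy, dz], "roll": roll, "fingers": fingers}, ...]. A call has 1 to 10 rows; each row shifts and turns the commanded pose from where the row before left it, along the tool's axes as they then stand; what a row does not reach is not made up. A row lasts 1/12 s, in which the tool goes at most 41.7 mm and 7.16 degrees, less where a joint would pass 70% of its speed; a pose out of reach is approached as far as the arm can. A call with a gripper value outside its range is refused whole. The fingers move at their own pace and stop on an object; the grip force is fixed at half the most. Time passes only in rows, so rows that do not move let the fingers close. It gives the time, the measured TCP pose, the force, the opening and the grip force at its end, in the units of the state.
- manip.get_obs(): the state, without advancing time (a new reading comes with each control period).
- optics.snapshot(name): name is "side" or "top"; returns a dict with "img" (400x640x3 uint8, blue, green, red), "fx", "fy", "cx", "cy" (pixels), "rvec" (rotation vector, rad) and "tvec" (3), from world to camera coordinates, as OpenCV has them. Camera axes: x right, y down, z forward; pixel columns grow to the right and rows downward; lengths in m; the calibration is good to about 2 mm. A picture is of the moment at which its call begins. There is no depth.
- finish_job(): hands the job in; it is judged then, once.
Trained networks look in a picture, given as the dict that the camera call returned (one of the last four; its "shot" number tells which), for a name from the list of things; names that differ only in an ending like _2 or _b are one class to them, and where a whole thing is asked for, a point or a joint stands for the part that bears it (a point fixed in the world has none). Each returns a list of dicts, best first, with "score" (0 to 1); they miss things now and then, are a little off and sometimes report something else, mostly with a low value. They report only what shows in the picture. A call takes as long as a camera call.
- nets.trace(picture, thing): "pixels" (400x640 bool, what is visible of it).
- nets.landmark_of(picture, thing): "centre" ([x, y, z] in m, in the coordinates of the camera as it stood for that picture, good to about 4 mm: a listed point, or the origin of a listed thing).
The state is a dict: "time_s": time; "qpos": joint angles; "dq": joint speeds; "joint_torque": joint torques, N m; "eef_pos": TCP position; "eef_rot": TCP orientation; "wrist_force": force on the tool from outside, world axes, zero at the start; "moment": the same for the moment, N m; "finger_gap": opening from 0.0 (shut) to 1.0 (fully open); "finger_force": force on a finger pad.
Only numpy, scipy, OpenCV 4.12 (cv2) and the standard library are available. Lean on these libraries where they do the work, as an engineer would, in place of code of your own. Each camera call takes 0.05 s, during which the arm holds its last target. There are 200 camera calls.

### The job

Clear the wooden offcut off the lamp base on the scale into the cardboard scrap box, and drop steel hex slugs, tang up, fully home in the base's hexagonal pockets until the dial pointer rests within the black band. Put every slug you do not need into the steel stock tray, and do not push aside the wax tin and the sharpening stone that lie among the slugs.

Things in the scene. Friction and masses are not known exactly. Their poses are not given: they have to be found in the camera images.
- scale: sprung bench scale: grey housing 170 x 170 mm and 34 mm high, fixed to the table, dial on its +x side (away from the robot). Origin: centre of its underside, on the table; only its place and yaw vary
- base_top (a point): centre of the top face of the wooden lamp base screwed upside down on the scale's sprung pan; it sinks with the pan, never tilts, and keeps the scale's yaw. Base 134 (x) x 196 (y) x 30 mm thick; its top is 114 mm over the table when joint pan is 0. Six equal hexagonal pockets in it, centred at x = -31, +31 and y = -62, 0, +62 mm of this frame (z up)
- pocket0 (a point): centre of the mouth of the pocket at x -31, y -62 mm of base_top, level with the base's top. All six pockets: hexagon 32 mm across flats, 12 mm deep, square-edged, two flats looking along +-x of this frame. A slug goes in tang up, its flats parallel to the pocket's (six ways round); home, its underside is 12 mm below the mouth
- pan (a joint): how far the scale pan has sunk, in m, 0 (top) to 0.046 (stop); the spring is 240 N/m, so 100 g sinks it 4.1 mm. With the base empty it stands somewhere about 0.004 to 0.012 (the wood's own weight varies). The dial's black band is 0.0303 to 0.0365, its middle 0.0334
- dial (a joint): dial pointer, in rad: 70 x the pan's sinking in m; 0 points to -y of the scale, growing clockwise as seen on the dial, which reads over the scale's -x side at 1.57. The thick black band on the white dial runs from 2.12 to 2.56 rad
- dial_center (a point): centre of the round white dial (92 mm across), tilted 0.75 rad from level towards +x of the scale
- stock_tray: dark steel open tray, fixed, outside 130 (x) x 210 (y) x 18 mm high, walls and floor 5 mm. Origin: centre of its underside. May swap places with the scrap bin
- scrap_bin: cardboard open box, fixed, outside 130 (x) x 210 (y) x 55 mm high, walls and floor 5 mm. Origin: centre of its underside
- offcut: pale wooden offcut strip, 28 (x) x 140 (y) x 18 mm (z), 60 g, at the start lying on top of the lamp base, across its pockets. Origin: centre of its underside
- tall1: steel slug, tall kind (may be absent): upright hexagonal prism 30 mm across flats, 27 mm high, with a square tang 14 x 14 mm, 22 mm tall, centred on top (total 49 mm); 190 g +-6 %. Origin: centre of its underside; z up along the tang; two flats of the hexagon and two faces of the tang look along its own +-x
- tall2: steel slug, tall kind (may be absent): upright hexagonal prism 30 mm across flats, 27 mm high, with a square tang 14 x 14 mm, 22 mm tall, centred on top (total 49 mm); 190 g +-6 %. Origin: centre of its underside; z up along the tang; two flats of the hexagon and two faces of the tang look along its own +-x
- tall3: steel slug, tall kind (may be absent): upright hexagonal prism 30 mm across flats, 27 mm high, with a square tang 14 x 14 mm, 22 mm tall, centred on top (total 49 mm); 190 g +-6 %. Origin: centre of its underside; z up along the tang; two flats of the hexagon and two faces of the tang look along its own +-x
- tall4: steel slug, tall kind (may be absent): upright hexagonal prism 30 mm across flats, 27 mm high, with a square tang 14 x 14 mm, 22 mm tall, centred on top (total 49 mm); 190 g +-6 %. Origin: centre of its underside; z up along the tang; two flats of the hexagon and two faces of the tang look along its own +-x
- tall5: steel slug, tall kind (may be absent): upright hexagonal prism 30 mm across flats, 27 mm high, with a square tang 14 x 14 mm, 22 mm tall, centred on top (total 49 mm); 190 g +-6 %. Origin: centre of its underside; z up along the tang; two flats of the hexagon and two faces of the tang look along its own +-x
- short1: steel slug, short kind (may be absent): upright hexagonal prism 30 mm across flats, 14 mm high, with a square tang 14 x 14 mm, 22 mm tall, centred on top (total 36 mm); 100 g +-6 %. Origin: centre of its underside; z up along the tang; two flats of the hexagon and two faces of the tang look along its own +-x
- short2: steel slug, short kind (may be absent): upright hexagonal prism 30 mm across flats, 14 mm high, with a square tang 14 x 14 mm, 22 mm tall, centred on top (total 36 mm); 100 g +-6 %. Origin: centre of its underside; z up along the tang; two flats of the hexagon and two faces of the tang look along its own +-x
- short3: steel slug, short kind (may be absent): upright hexagonal prism 30 mm across flats, 14 mm high, with a square tang 14 x 14 mm, 22 mm tall, centred on top (total 36 mm); 100 g +-6 %. Origin: centre of its underside; z up along the tang; two flats of the hexagon and two faces of the tang look along its own +-x
- wax_tin: bystander, not to be disturbed: round wax tin, 50 mm across, 28 mm high. Origin: underside
- hone: bystander, not to be disturbed: grey sharpening stone, 50 x 22 x 16 mm. Origin: underside

How it is judged:
At the end, for the whole second after the job is handed in: Every slug present is either home in a pocket (underside 9 to 15.5 mm below the base's top, tilted less than 0.12 rad) or inside the stock tray; the offcut lies in the scrap box; all are at rest, and the pan has sunk 30.3 to 36.5 mm, so that the pointer is in the black band (((x of tall1 in the frame of base_top between -0.06 and 0.06 m and y of tall1 in the frame of base_top between -0.09 and 0.09 m and z of tall1 in the frame of base_top between -0.0155 and -0.009 m and angle between tall1's own z axis and vertical below 0.12 rad) or (x of tall1 in the frame of stock_tray between -0.064 and 0.064 m and y of tall1 in the frame of stock_tray between -0.104 and 0.104 m and z of tall1 in the frame of stock_tray between -0.002 and 0.045 m)) and linear speed of each of tall1, tall2, tall3, tall4, tall5, short1, short2, short3, offcut below 0.02 m/s and ((x of tall2 in the frame of base_top between -0.06 and 0.06 m and y of tall2 in the frame of base_top between -0.09 and 0.09 m and z of tall2 in the frame of base_top between -0.0155 and -0.009 m and angle between tall2's own z axis and vertical below 0.12 rad) or (x of tall2 in the frame of stock_tray between -0.064 and 0.064 m and y of tall2 in the frame of stock_tray between -0.104 and 0.104 m and z of tall2 in the frame of stock_tray between -0.002 and 0.045 m)) and ((x of tall3 in the frame of base_top between -0.06 and 0.06 m and y of tall3 in the frame of base_top between -0.09 and 0.09 m and z of tall3 in the frame of base_top between -0.0155 and -0.009 m and angle between tall3's own z axis and vertical below 0.12 rad) or (x of tall3 in the frame of stock_tray between -0.064 and 0.064 m and y of tall3 in the frame of stock_tray between -0.104 and 0.104 m and z of tall3 in the frame of stock_tray between -0.002 and 0.045 m)) and ((x of tall4 in the frame of base_top between -0.06 and 0.06 m and y of tall4 in the frame of base_top between -0.09 and 0.09 m and z of tall4 in the frame of base_top between -0.0155 and -0.009 m and angle between tall4's own z axis and vertical below 0.12 rad) or (x of tall4 in the frame of stock_tray between -0.064 and 0.064 m and y of tall4 in the frame of stock_tray between -0.104 and 0.104 m and z of tall4 in the frame of stock_tray between -0.002 and 0.045 m)) and ((x of tall5 in the frame of base_top between -0.06 and 0.06 m and y of tall5 in the frame of base_top between -0.09 and 0.09 m and z of tall5 in the frame of base_top between -0.0155 and -0.009 m and angle between tall5's own z axis and vertical below 0.12 rad) or (x of tall5 in the frame of stock_tray between -0.064 and 0.064 m and y of tall5 in the frame of stock_tray between -0.104 and 0.104 m and z of tall5 in the frame of stock_tray between -0.002 and 0.045 m)) and ((x of short1 in the frame of base_top between -0.06 and 0.06 m and y of short1 in the frame of base_top between -0.09 and 0.09 m and z of short1 in the frame of base_top between -0.0155 and -0.009 m and angle between short1's own z axis and vertical below 0.12 rad) or (x of short1 in the frame of stock_tray between -0.064 and 0.064 m and y of short1 in the frame of stock_tray between -0.104 and 0.104 m and z of short1 in the frame of stock_tray between -0.002 and 0.045 m)) and ((x of short2 in the frame of base_top between -0.06 and 0.06 m and y of short2 in the frame of base_top between -0.09 and 0.09 m and z of short2 in the frame of base_top between -0.0155 and -0.009 m and angle between short2's own z axis and vertical below 0.12 rad) or (x of short2 in the frame of stock_tray between -0.064 and 0.064 m and y of short2 in the frame of stock_tray between -0.104 and 0.104 m and z of short2 in the frame of stock_tray between -0.002 and 0.045 m)) and ((x of short3 in the frame of base_top between -0.06 and 0.06 m and y of short3 in the frame of base_top between -0.09 and 0.09 m and z of short3 in the frame of base_top between -0.0155 and -0.009 m and angle between short3's own z axis and vertical below 0.12 rad) or (x of short3 in the frame of stock_tray between -0.064 and 0.064 m and y of short3 in the frame of stock_tray between -0.104 and 0.104 m and z of short3 in the frame of stock_tray between -0.002 and 0.045 m)) and x of offcut in the frame of scrap_bin between -0.064 and 0.064 m and y of offcut in the frame of scrap_bin between -0.104 and 0.104 m and z of offcut in the frame of scrap_bin between -0.002 and 0.06 m and value of joint pan between 0.0303 and 0.0365 m and velocity of joint pan between -0.01 and 0.01 m/s); the robot touches nothing.
It fails at once if the wax tin or the sharpening stone is pushed more than 5 cm from its place (distance of any of wax_tin, hone from where it was at the start of the episode above 0.05 m).
Of tall4, tall5, short2, short3 only 2 to 4 are there at a start; the rules pass over those that are not, and their reading is None.
At some moment in a run one of tall1, tall2, tall3, tall4, tall5, short1, short2, short3 may be knocked a few centimetres aside while the robot is not near it.
It also fails if it takes over 210 s, if anything falls off the work surface, if the arm or the gripper's body presses on something with over 40 N, if the wrist force passes 120 N, or if a joint passes its speed limit or range.

## Working session

There is one attempt and no reset: what is moved stays moved. The work goes in short steps, Python scripts to look and compute and a shell command to move; the robot and the scene stay as the last step left them, time stands still between calls to the robot, and variables do not carry over. Pictures are saved under pics/ and viewed, at most 16 in all, crops included, and the job is handed in when it is done.

```bash
mkdir -p pics
cat > h.py <<'E'
import numpy as np, cv2
from plant import manip, optics, finish_job, nets
def cam(p): return cv2.Rodrigues(np.array(p["rvec"],float))[0], np.array(p["tvec"],float).ravel()
def world(p,c): R,t=cam(p); return R.T@(np.array(c)-t)
def proj(p,w): R,t=cam(p); c=R@np.array(w)+t; return np.array([p["fx"]*c[0]/c[2]+p["cx"],p["fy"]*c[1]/c[2]+p["cy"]])
def onplane(p,uv,z):
    R,t=cam(p); o=-R.T@t; d=R.T@np.array([(uv[0]-p["cx"])/p["fx"],(uv[1]-p["cy"])/p["fy"],1]); return o+d*(z-o[2])/d[2]
def obs():
    o=manip.get_obs(); print({k:np.round(o[k],4).tolist() for k in("time_s","eef_pos","eef_rot","wrist_force","finger_gap","finger_force","qpos")}); return o
E
python3 - <<'E'
from h import *
obs()
for n in("side","top"):
    p=optics.snapshot(n); cv2.imwrite(f"pics/{n}0.png",p["img"]); print(n,p["img"].shape,p["shot"],-cam(p)[0].T@cam(p)[1])
    for th in "scale base_top pocket0 dial_center stock_tray scrap_bin offcut tall1 short1 wax_tin hone".split():
        for d in nets.landmark_of(p,th)[:8]:
            if d["score"]>.2: w=world(p,d["centre"]); print(th,round(d["score"],2),w.round(3),proj(p,w).round())
E
```

```text
{'time_s': 0.0, 'eef_pos': [0.247, 0.5185, 0.2024], 'eef_rot': [0.2206, 0.9754, -0.0009, -0.0004], 'wrist_force': [-0.3778, -0.6682, -0.5122], 'finger_gap': 0.9982, 'finger_force': 0.0, 'qpos': [0.9159, 0.1591, 1.5982, 0.0, 1.3862, -0.2101]}
side (400, 640, 3) 1 [ 0.3667984  -0.87579623  0.7985985 ]
scale 0.81 [ 0.522 -0.031  0.001] [329. 229.]
base_top 0.9 [ 0.522 -0.029  0.106] [330. 196.]
pocket0 0.83 [ 0.497 -0.097  0.107] [324. 215.]
pocket0 0.69 [ 0.482 -0.298 -0.001] [331. 318.]
dial_center 0.62 [ 0.635 -0.009  0.041] [372. 207.]
stock_tray 0.67 [0.417 0.299 0.004] [277. 158.]
stock_tray 0.4 [0.596 0.314 0.   ] [334. 152.]
scrap_bin 0.61 [0.597 0.314 0.002] [334. 151.]
offcut 0.89 [ 0.525 -0.007  0.099] [329. 192.]
offcut 0.42 [ 0.416 -0.383  0.001] [305. 359.]
tall1 0.64 [ 0.488 -0.198  0.   ] [327. 281.]
tall1 0.63 [ 0.581 -0.389  0.003] [389. 349.]
tall1 0.55 [ 0.422 -0.381  0.002] [308. 357.]
tall1 0.36 [ 0.519 -0.028  0.107] [328. 195.]
short1 0.74 [ 0.406 -0.201 -0.   ] [290. 286.]
short1 0.61 [ 0.584 -0.286  0.   ] [378. 307.]
short1 0.49 [ 0.481 -0.298 -0.001] [331. 31
[... 355 characters left out ...]
r 0.58 [ 0.633 -0.012  0.037] [309. 165.]
stock_tray 0.72 [ 0.418  0.293 -0.   ] [205. 240.]
scrap_bin 0.86 [ 0.59   0.312 -0.001] [199. 182.]
offcut 0.59 [ 0.522 -0.01   0.1  ] [308. 203.]
offcut 0.48 [ 0.484 -0.297 -0.   ] [407. 218.]
tall1 0.69 [ 0.48  -0.199  0.001] [374. 219.]
tall1 0.68 [ 0.496 -0.387  0.002] [438. 214.]
tall1 0.58 [ 0.578 -0.386 -0.   ] [437. 186.]
tall1 0.42 [ 0.419 -0.379  0.001] [436. 240.]
short1 0.63 [ 0.405 -0.198 -0.003] [374. 245.]
short1 0.6 [ 0.518 -0.027  0.1  ] [315. 204.]
short1 0.56 [ 0.483 -0.294 -0.001] [406. 218.]
short1 0.43 [ 0.579 -0.29   0.002] [404. 185.]
wax_tin 0.55 [ 0.395 -0.297 -0.001] [407. 248.]
hone 0.69 [ 0.648 -0.206  0.005] [376. 162.]
```

View pics/top0.png

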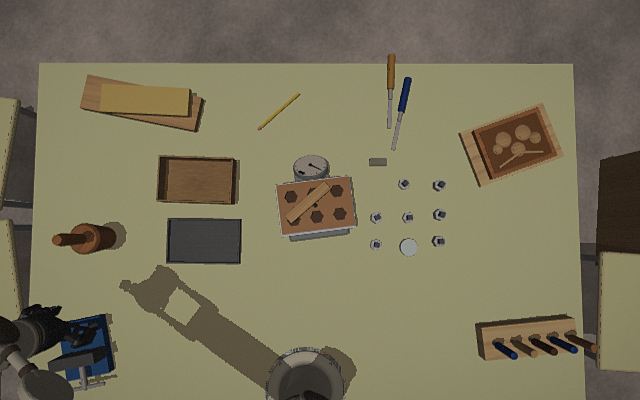

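View pics/side0.png

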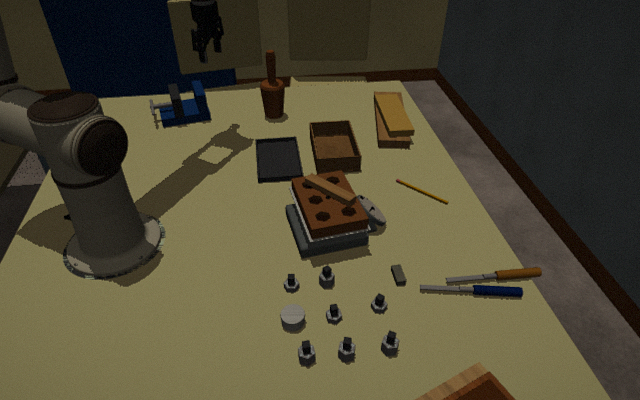

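The top view shows the bin at (199,182), the tray at (205,240), the scale at (315,205) with the offcut on it, and 7 slugs around (374–440, 185–245). The tin is at (408,248) and the hone at (377,161). Zooming in to get yaws and the dial reading.

Run:
```python
from h import *
p=optics.snapshot("top"); s=optics.snapshot("side")
r=lambda im,x0,x1,y0,y1,k:cv2.resize(im[y0:y1,x0:x1],None,fx=k,fy=k,interpolation=cv2.INTER_CUBIC)
A=r(p["img"],360,455,172,256,6) #570x504
B=r(p["img"],270,365,150,245,4)
C=r(s["img"],280,400,165,245,3)
cv2.imwrite("pics/a.png",A)
D=np.zeros((600,800,3),np.uint8); D[:380,:380]=B; D[:240,400:760]=C
E=r(s["img"],275,410,260,370,3); D[250:580,390:795]=E
cv2.imwrite("pics/b.png",D)
# base edges/ pose via masks
for pic in(p,s):
  for th in("base_top","offcut","scrap_bin","stock_tray","hone"):
    for d in nets.trace(pic,th)[:1]:
        m=d["pixels"].astype(np.uint8); 
        z={"base_top":.104,"offcut":.122,"scrap_bin":.055,"stock_tray":.018,"hone":.016}[th]
        ys,xs=np.nonzero(m)
        pts=np.array([onplane(pic,(x,y),z)[:2] for x,y in zip(xs,ys)],np.float32)
        c,wh,a=cv2.minAreaRect(pts); print(th,round(d["score"],2),m.sum(),np.round(c,4),np.round(wh,4),round(a,1))
```

```text
base_top 0.78 3350 [ 0.5125 -0.0289] [0.1432 0.2042] 7.2
offcut 0.66 508 [ 0.5228 -0.0096] [0.0281 0.1352] 41.9
scrap_bin 0.74 3745 [0.5897 0.3048] [0.2217 0.1375] 87.6
stock_tray 0.68 3375 [0.4177 0.2938] [0.2154 0.1294] 89.1
hone 0.56 138 [ 0.6472 -0.2091] [0.0205 0.0496] 0.0
base_top 0.94 3256 [ 0.5128 -0.0517] [0.148  0.2341] 7.5
offcut 0.64 721 [ 0.5225 -0.022 ] [0.0455 0.152 ] 40.4
scrap_bin 0.78 2209 [0.5883 0.2695] [0.2795 0.136 ] 87.9
stock_tray 0.66 1907 [0.4209 0.2822] [0.2365 0.1312] 89.3
hone 0.54 215 [ 0.6484 -0.2187] [0.0595 0.0252] 88.7
```

View pics/a.png

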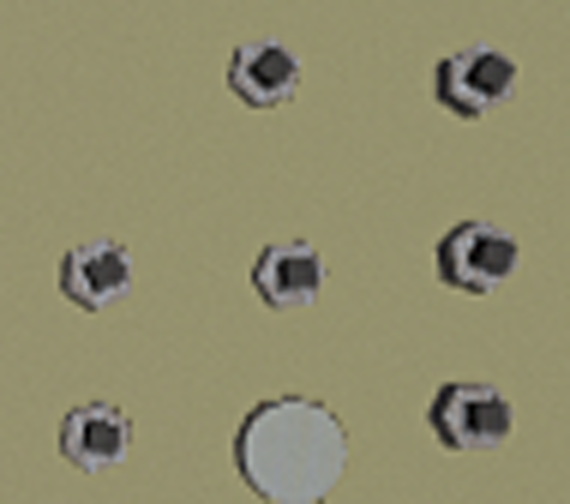

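View pics/b.png

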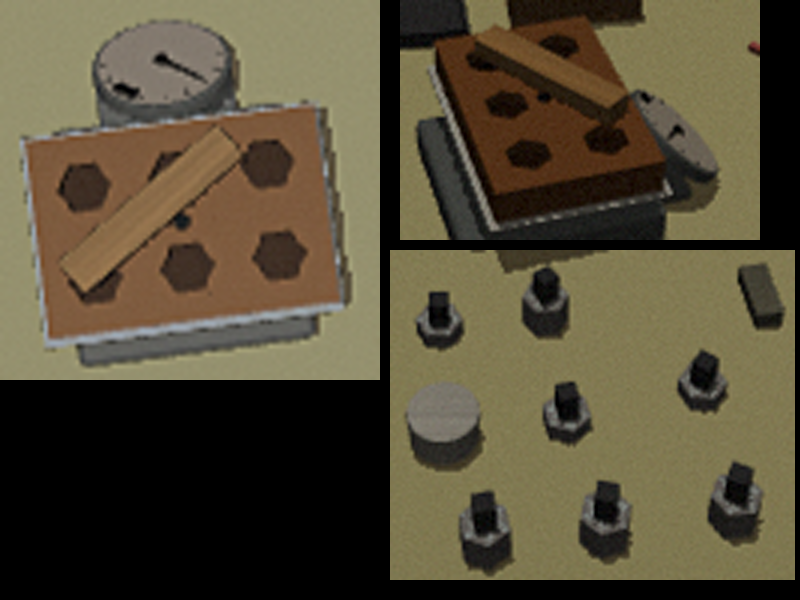

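Dial reads about 0.73 rad (10.4 mm with the offcut on, so about 8 mm empty). That makes 3 tall slugs, perhaps plus 1 short, the right load. The top zoom shows 4 tall slugs (right column and row 2 left) and 3 short ones. Next: fit precise poses.

```bash
cat >> h.py <<'E'
from scipy.optimize import minimize
K=8
def P(p,pts):
    R,_=cam(p); Kc=np.array([[p["fx"],0,p["cx"]],[0,p["fy"],p["cy"]],[0,0,1.]])
    return cv2.projectPoints(np.array(pts,float),np.array(p["rvec"],float),np.array(p["tvec"],float),Kc,None)[0].reshape(-1,2)
def rz(a): c,s=np.cos(a),np.sin(a); return np.array([[c,-s],[s,c]])
def poly(L,pts,o,v,hull=False):
    q=((pts-o+.5)*K-.5); q=cv2.convexHull(q.astype(np.float32)).reshape(-1,2) if hull else q
    cv2.fillPoly(L,[np.round(q*16).astype(np.int32)],v,shift=4)
HEX=np.array([[np.cos(np.pi/6+k*np.pi/3),np.sin(np.pi/6+k*np.pi/3)] for k in range(6)])/np.cos(np.pi/6)
SQ=np.array([[1,1],[-1,1],[-1,-1],[1,-1.]])
def z3(xy,z): return np.c_[xy,np.full(len(xy),z)]
def score(p,L,o,n,w=None):
    h,wd=L.shape[0]//K,L.shape[1]//K
    A=np.stack([cv2.resize((L==i).astype(np.float32),(wd,h),interpolation=cv2.INTER_AREA).ravel() for i in range(n)],1)
    b=p["img"][o[1]:o[1]+h,o[0]:o[0]+wd].astype(float).mean(2).ravel()
    if w is not None: A,b=A[w.ravel()],b[w.ravel()]
    x=np.linalg.lstsq(A,b,rcond=None)[0]; return ((A@x-b)**2).mean()
def slugcost(p,v,H,z0=0.,ctr=None,half=11):
    c=np.round(P(p,[[*(ctr if ctr is not None else v[:2]),z0+.02]])[0]).astype(int)
    o=c-half; L=np.zeros((2*half*K,)*2,np.uint8); R=rz(v[2]); h=.015*HEX@R.T+v[:2]; t=.007*SQ@R.T+v[:2]
    poly(L,P(p,np.r_[z3(h,z0),z3(h,z0+H)]),o,1,True); poly(L,P(p,z3(h,z0+H)),o,2); poly(L,P(p,np.r_[z3(t,z0+H),z3(t,z0+H+.022)]),o,3,True)
    return score(p,L,o,4)
def fitslug(pics,x,y,H,z0=0.):
    f=lambda v:sum(slugcost(p,v,H,z0,(x,y)) for p in pics)
    best=min((minimize(f,[x,y,np.radians(a)],method="Nelder-Mead",options=dict(initial_simplex=np.array([[x,y,np.radians(a)],[x+.004,y,np.radians(a)],[x,y+.004,np.radians(a)],[x,y,np.radians(a+10)]]),maxfev=120)) for a in range(0,180,20)),key=lambda r:r.fun)
    alt=min(f([*best.x[:2],best.x[2]+np.radians(90)]) for _ in[0])
    return best.x,best.fun,alt
def basecost(p,v,z,w=None):
    c=np.round(P(p,[[.518,-.03,z]])[0]).astype(int); half=55; o=c-half; L=np.zeros((2*half*K,)*2,np.uint8); R=rz(v[2])
    poly(L,P(p,z3(SQ*[.067,.098]@R.T+v[:2],z)),o,1)
    for X in(-.031,.031):
        for Y in(-.062,0,.062): poly(L,P(p,z3((.016*HEX+[X,Y])@R.T+v[:2],z)),o,2)
    h,wd=[k//K for k in L.shape]; W=cv2.erode((L>0).astype(np.uint8),np.ones((3,3))) if w is None else w(L,o)
    return score(p,L,o,3,cv2.resize(W,(wd,h),interpolation=cv2.INTER_NEAREST)>0)
def plan(x,y,z,yaw,o=None):
    o=o or manip.get_obs(); q=o["eef_rot"]; a0=np.degrees(np.arctan2(q[1]**2-q[0]**2,2*q[0]*q[1]))
    d=np.array([x,y])-np.array(o["eef_pos"])[:2]; a=np.radians(yaw)
    tx=d@[-np.sin(a),np.cos(a)]; ty=d@[np.cos(a),np.sin(a)]
    roll=(a0-yaw+180)%360-180
    print("roll %.1f then tool x %.1f y %.1f z(down) %.1f mm ; a0 %.1f  q6end~%.2f"%(roll,tx*1e3,ty*1e3,(o["eef_pos"][2]-z)*1e3,a0,np.arctan2(y,x)-np.radians(a0-roll)))
E
python3 - <<'E'
from h import *
p=optics.snapshot("top"); s=optics.snapshot("side")
for n,x,y,H in[("S1",.406,-.2,.014),("T1",.484,-.198,.027),("S2",.482,-.296,.014),("S3",.581,-.288,.014),("T2",.420,-.38,.027),("T3",.496,-.387,.027),("T4",.58,-.387,.027)]:
    for lab,pics in(("top",[p]),("side",[s])):
        v,f,alt=fitslug(pics,x,y,H); print(n,lab,v[:2].round(4),round(np.degrees(v[2])%180,1),"mod60",round(np.degrees(v[2])%60,1),round(f),round(alt))
def w(L,o):
    m=(L>=0).astype(np.uint8); return m
from functools import partial
for lab,pic in(("top",p),("side",s)):
    om=[d for d in nets.trace(pic,"offcut")][0]["pixels"].astype(np.uint8); om=cv2.dilate(om,np.ones((5,5)))
    def w(L,o):
        m=cv2.erode((L>0).astype(np.uint8),np.ones((17,17))); h=L.shape[0]//K
        return (m*(1-cv2.resize(om[o[1]:o[1]+h,o[0]:o[0]+h],L.shape[::-1],interpolation=cv2.INTER_NEAREST)))
    r=min((minimize(lambda v:basecost(pic,v,.1036,w),[.519,-.029,np.radians(a)],method="Nelder-Mead",options=dict(initial_simplex=[[.519,-.029,np.radians(a)],[.524,-.029,np.radians(a)],[.519,-.024,np.radians(a)],[.519,-.029,np.radians(a+3)]])) for a in(5,8)),key=lambda r:r.fun)
    print("base",lab,r.x[:2].round(4),np.degrees(r.x[2]).round(2),round(r.fun))
plan(.5228,-.0096,.2,41.9)
E
```

```text
S1 top [ 0.4071 -0.2024] 80.1 mod60 20.1 64 92
S1 side [ 0.4085 -0.2031] 82.2 mod60 22.2 83 175
T1 top [ 0.4855 -0.2028] 25.0 mod60 25.0 48 106
T1 side [ 0.4869 -0.2042] 24.8 mod60 24.8 227 316
S2 top [ 0.4851 -0.2967] 4.6 mod60 4.6 47 104
S2 side [ 0.4863 -0.2978] 3.5 mod60 3.5 90 184
S3 top [ 0.5835 -0.2858] 134.8 mod60 14.8 48 96
S3 side [ 0.585  -0.2871] 136.0 mod60 16.0 88 190
T2 top [ 0.4172 -0.3817] 1.2 mod60 1.2 50 158
T2 side [ 0.4186 -0.3824] 2.4 mod60 2.4 112 265
T3 top [ 0.4937 -0.3861] 159.2 mod60 39.2 56 167
T3 side [ 0.4954 -0.3867] 159.9 mod60 39.9 138 279
T4 top [ 0.5792 -0.3865] 147.2 mod60 27.2 57 164
T4 side [ 0.5805 -0.3873] 148.3 mod60 28.3 125 230
base top [ 0.516  -0.0277] 7.36 20
base side [ 0.5174 -0.0303] 7.25 12
roll 22.6 then tool x -577.4 y -148.1 z(down) 3.4 mm ; a0 64.5  q6end~-0.75
```

```bash
python3 -m handwheel '[{"translation":[0,0,-0.02],"roll":6,"fingers":0.65},{"translation":[0,0,-0.02],"roll":6,"fingers":0.65},{"translation":[0,0,0],"roll":6,"fingers":0.65},{"translation":[0,0,0],"roll":4.5,"fingers":0.65}]' | head -c 700; python3 -c "
from h import *
plan(.5228,-.0096,.107,42);obs()"
```

```text
time_s: 2.33
eef_pos: [0.248, 0.5199, 0.2453]
eef_rot: [0.409, 0.913, 0.002, 0.0]
wrist_force: [-0.3, 1.0, -0.3]
finger_gap: 0.653
finger_force: 0.0
roll -0.3 then tool x -577.3 y -150.1 z(down) 138.3 mm ; a0 41.7  q6end~-0.75
{'time_s': 2.3333, 'eef_pos': [0.248, 0.5199, 0.2453], 'eef_rot': [0.4089, 0.9126, 0.0017, 0.0004], 'wrist_force': [-0.2567, 1.0233, -0.3263], 'finger_gap': 0.6531, 'finger_force': 0.0, 'qpos': [0.9159, 0.1325, 1.543, 0.0, 1.4626, 0.1876]}
```

```bash
python3 -m handwheel '[{"translation":[-0.0385,-0.01,0],"roll":0,"fingers":0.65},{"translation":[-0.0385,-0.01,0],"roll":0,"fingers":0.65},{"translation":[-0.0385,-0.01,0],"roll":0,"fingers":0.65},{"translation":[-0.0385,-0.01,0],"roll":0,"fingers":0.65},{"translation":[-0.0385,-0.01,0],"roll":0,"fingers":0.65},{"translation":[-0.0385,-0.01,0],"roll":0,"fingers":0.65},{"translation":[-0.0385,-0.01,0],"roll":0,"fingers":0.65},{"translation":[-0.0385,-0.01,0],"roll":0,"fingers":0.65},{"translation":[-0.0385,-0.01,0],"roll":0,"fingers":0.65},{"translation":[-0.0385,-0.01,0],"roll":0,"fingers":0.65}]' | head -2;python3 -m handwheel '[{"translation":[-0.0385,-0.01,0],"roll":0,"fingers":0.65},{"translation":[-0.0385,-0.01,0],"roll":0,"fingers":0.65},{"translation":[-0.0385,-0.01,0],"roll":0,"fingers":0.65},{"translation":[-0.0385,-0.01,0],"roll":0,"fingers":0.65},{"translation":[-0.0385,-0.01,0.03],"roll":0,"fingers":0.65},{"translation":[0,0,0.03],"roll":0,"fingers":0.65},{"translation":[0,0,0],"roll":0,"fingers":0.65},{"translation":[0,0,0],"roll":0,"fingers":0.65}]' | head -2; python3 -c "
from h import *
plan(.5228,-.0096,.107,42)"
```

```text
time_s: 3.17
eef_pos: [0.4314, 0.1642, 0.2437]
time_s: 3.83
eef_pos: [0.518, -0.0043, 0.1869]
roll -0.0 then tool x -7.2 y 0.0 z(down) 79.9 mm ; a0 42.0  q6end~-0.75
```

```bash
python3 -m handwheel '[{"translation":[-0.007,0,0.03],"roll":0,"fingers":0.65},{"translation":[0,0,0.03],"roll":0,"fingers":0.65},{"translation":[0,0,0.019],"roll":0,"fingers":0.65},{"translation":[0,0,0],"roll":0,"fingers":0.65},{"translation":[0,0,0],"roll":0,"fingers":0.1},{"translation":[0,0,0],"roll":0,"fingers":0.1},{"translation":[0,0,0],"roll":0,"fingers":0.1},{"translation":[0,0,0],"roll":0,"fingers":0.1},{"translation":[0,0,0],"roll":0,"fingers":0.1},{"translation":[0,0,0],"roll":0,"fingers":0.1}]'
python3 -m handwheel '[{"translation":[0,0,-0.025],"roll":0,"fingers":0.1},{"translation":[0,0,-0.035],"roll":0,"fingers":0.1},{"translation":[0,0,-0.035],"roll":0,"fingers":0.1},{"translation":[0,0,-0.03],"roll":0,"fingers":0.1},{"translation":[0,0,0],"roll":7,"fingers":0.1},{"translation":[0,0,0],"roll":7,"fingers":0.1},{"translation":[0,0,0],"roll":7,"fingers":0.1},{"translation":[0,0,0],"roll":7,"fingers":0.1},{"translation":[0,0,0],"roll":7,"fingers":0.1},{"translation":[0,0,0],"roll":7,"fingers":0.1}]'
python3 - <<'E'
from h import *
plan(.590,.311,.08,-2)
p=optics.snapshot("top"); cv2.imwrite("pics/c.png",cv2.resize(p["img"][140:260,150:350],None,fx=3,fy=3))
E
```

```text
time_s: 4.67
eef_pos: [0.5247, -0.01, 0.1102]
eef_rot: [0.407, 0.914, 0.0, 0.001]
wrist_force: [0.1, 0.6, -1.0]
finger_gap: 0.096
finger_force: 0.0
time_s: 5.5
eef_pos: [0.5242, -0.0099, 0.2345]
eef_rot: [0.709, 0.705, 0.0, 0.0]
wrist_force: [0.4, 0.0, -0.9]
finger_gap: 0.102
finger_force: 0.0
roll 1.7 then tool x 323.0 y 54.6 z(down) 154.5 mm ; a0 -0.3  q6end~0.52
```

View pics/c.png

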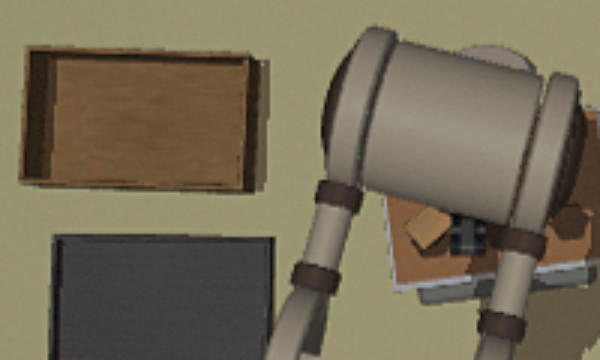

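The gripper closed empty (gap 0.10), and the offcut is still on the base at about (430,228) in the crop. Checking it from the side camera.

Run:
```python
from h import *
p=optics.snapshot("side"); cv2.imwrite("pics/d.png",cv2.resize(p["img"][130:250,250:410],None,fx=4,fy=4))
for d in nets.landmark_of(p,"offcut")[:2]: print(d["score"],world(p,d["centre"]))
for d in nets.trace(p,"offcut")[:1]:
    ys,xs=np.nonzero(d["pixels"]); pts=np.array([onplane(p,(x,y),.1216)[:2] for x,y in zip(xs,ys)],np.float32); print(cv2.minAreaRect(pts))
obs()
```

```text
0.57 [ 0.52425278 -0.00641297  0.09906243]
((0.5236775279045105, -0.021742433309555054), (0.04313625395298004, 0.15195268392562866), 40.43986511230469)
{'time_s': 5.7, 'eef_pos': [0.5242, -0.0099, 0.2344], 'eef_rot': [0.7058, 0.7084, 0.0, 0.0], 'wrist_force': [0.1085, -0.0314, -0.1509], 'finger_gap': 0.0997, 'finger_force': 0.0, 'qpos': [-0.2496, 0.0056, 1.698, 0.0, 1.438, -0.2533]}
```

View pics/d.png

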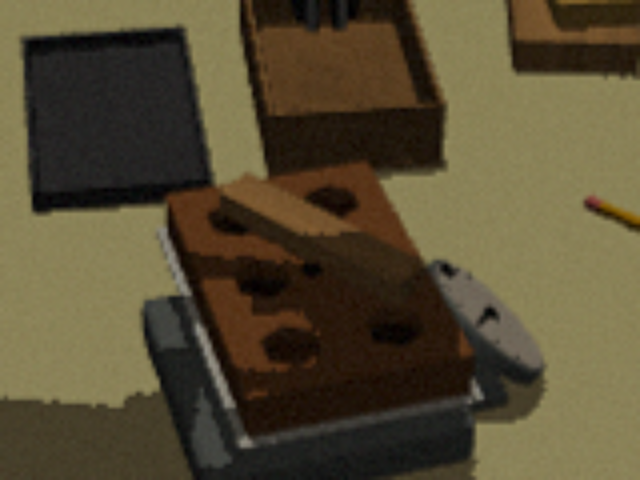

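```bash
python3 -m handwheel '[{"translation":[0,0,0],"roll":-7.1,"fingers":0.6},{"translation":[0,0,0],"roll":-7.1,"fingers":0.6},{"translation":[0,0,0],"roll":-7.1,"fingers":0.6},{"translation":[0,0,0.02],"roll":-7.1,"fingers":0.6},{"translation":[0,0,0.025],"roll":-7.1,"fingers":0.6},{"translation":[0,0,0.025],"roll":-6.5,"fingers":0.6},{"translation":[0,0,0.025],"roll":0,"fingers":0.6},{"translation":[0,0,0.025],"roll":0,"fingers":0.6},{"translation":[0,0,0.008],"roll":0,"fingers":0.6},{"translation":[0,0,0],"roll":0,"fingers":0.6}]'
python3 -c "
from h import *
plan(.523,-.0096,.101,42)"
```

```text
time_s: 6.53
eef_pos: [0.5222, -0.0094, 0.1039]
eef_rot: [0.406, 0.914, -0.0, -0.003]
wrist_force: [0.4, 0.5, 1.0]
finger_gap: 0.601
finger_force: 0.0
roll 0.1 then tool x -0.7 y 0.5 z(down) 2.9 mm ; a0 42.1  q6end~-0.75
```

```bash
python3 -m handwheel '[{"translation":[0,0,0.003],"roll":0,"fingers":0.6},{"translation":[0,0,0],"roll":0,"fingers":0.1},{"translation":[0,0,0],"roll":0,"fingers":0.1},{"translation":[0,0,0],"roll":0,"fingers":0.1},{"translation":[0,0,0],"roll":0,"fingers":0.1},{"translation":[0,0,0],"roll":0,"fingers":0.1}]'
```

```text
time_s: 7.03
eef_pos: [0.5246, -0.0099, 0.104]
eef_rot: [0.407, 0.914, 0.0, 0.001]
wrist_force: [-0.1, 0.3, 0.7]
finger_gap: 0.103
finger_force: 0.0
```

Run:
```python
from h import *
p=optics.snapshot("side"); t=optics.snapshot("top")
D=np.vstack([cv2.resize(p["img"][160:250,260:400],None,fx=4,fy=4)[:340],cv2.resize(t["img"][155:220,250:390],None,fx=4,fy=4)]); cv2.imwrite("pics/e.png",D)
print(proj(p,[.5246,-.0099,.104]),proj(t,[.5246,-.0099,.104]));obs()
```

```text
[329.15738184 191.50128027] [308.23311589 201.64229997]
{'time_s': 7.1333, 'eef_pos': [0.5244, -0.0099, 0.1036], 'eef_rot': [0.4066, 0.9136, 0.0, 0.0003], 'wrist_force': [-0.6853, 0.2417, 0.0527], 'finger_gap': 0.1026, 'finger_force': 0.0, 'qpos': [-0.2495, 0.1289, 1.8365, -0.0, 1.1757, -0.9829]}
```

View pics/e.png

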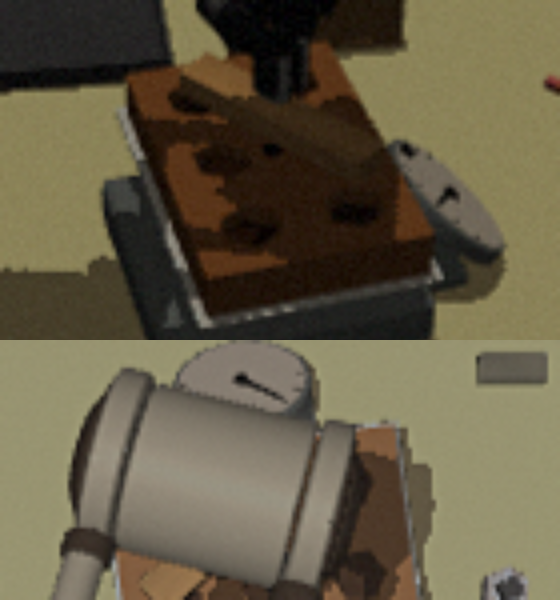

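The tips appear above and behind the strip, at about (328,184) where I expected (329,191). I'll check this against the earlier free-air picture.

Run:
```python
from h import *
p=optics.snapshot("side"); t=optics.snapshot("top")
print("air tip expected",proj(p,[.5242,-.0099,.2344]),"seen ~ (332,137)")
for z in(.2344,.2444,.2534,.2644): print(z,proj(p,[.5242,-.0099,z]))
def dial(pic):pass
D=cv2.resize(p["img"][150:220,280:380],None,fx=8,fy=8,interpolation=cv2.INTER_CUBIC)
for z,c in((.1036,(0,0,255)),(.1216,(0,255,0)),(.126,(255,0,0))):
    u=(proj(p,[.5246,-.0099,z])-[280,150]+.5)*8; cv2.circle(D,tuple(int(k) for k in u),4,c,-1)
cv2.imwrite("pics/f.png",D)
```

```text
air tip expected [329.86689889 145.96408286] seen ~ (332,137)
0.2344 [329.86689889 145.96408286]
0.2444 [329.9394772  142.17372725]
0.2534 [330.00555354 138.72293279]
0.2644 [330.08730385 134.45357519]
```

View pics/f.png

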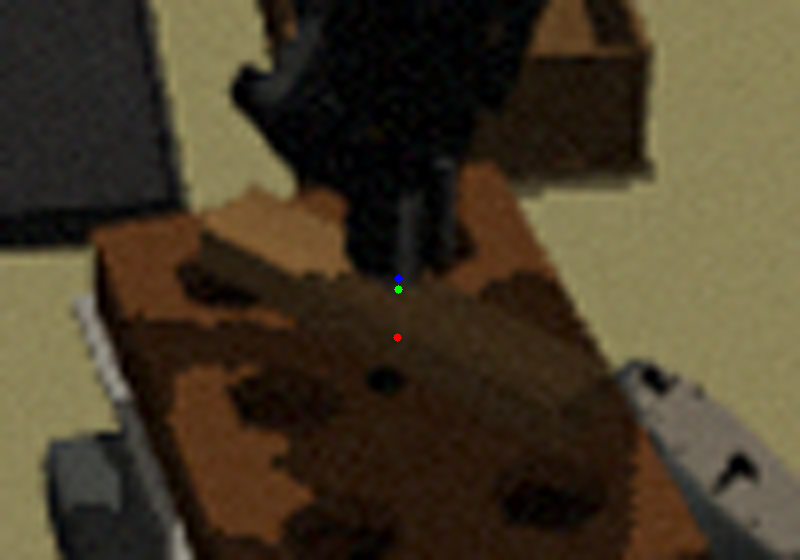

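Both pictures put the tips about 20 mm above the reported TCP. The pan is soft (16 mm is about 4 N), so I'll go 16 mm deeper and close.

```bash
python3 -m handwheel '[{"translation":[0,0,-0.01],"roll":0,"fingers":0.6},{"translation":[0,0,0],"roll":0,"fingers":0.6},{"translation":[0,0,0],"roll":0,"fingers":0.6},{"translation":[0,0,0],"roll":0,"fingers":0.6},{"translation":[0,0,0.013],"roll":0,"fingers":0.6},{"translation":[0,0,0.013],"roll":0,"fingers":0.6},{"translation":[0,0,0],"roll":0,"fingers":0.6}]'
python3 -m handwheel '[{"translation":[0,0,0],"roll":0,"fingers":0.1},{"translation":[0,0,0],"roll":0,"fingers":0.1},{"translation":[0,0,0],"roll":0,"fingers":0.1},{"translation":[0,0,0],"roll":0,"fingers":0.1},{"translation":[0,0,0],"roll":0,"fingers":0.1}]'
```

```text
time_s: 7.82
eef_pos: [0.522, -0.0093, 0.0847]
eef_rot: [0.407, 0.914, -0.0, -0.002]
wrist_force: [-0.7, -1.5, -0.1]
finger_gap: 0.597
finger_force: 0.0
time_s: 8.23
eef_pos: [0.5248, -0.01, 0.088]
eef_rot: [0.407, 0.914, 0.0, 0.001]
wrist_force: [1.6, -0.3, 0.3]
finger_gap: 0.3
finger_force: 58.9
```

```bash
python3 -m handwheel '[{"translation":[0,0,-0.025],"roll":0,"fingers":0.1},{"translation":[0,0,-0.035],"roll":0,"fingers":0.1},{"translation":[0,0,-0.035],"roll":0,"fingers":0.1},{"translation":[0,0,-0.005],"roll":7,"fingers":0.1},{"translation":[0,0,0],"roll":7,"fingers":0.1},{"translation":[0,0,0],"roll":7,"fingers":0.1},{"translation":[0,0,0],"roll":7,"fingers":0.1},{"translation":[0,0,0],"roll":7,"fingers":0.1},{"translation":[0,0,0],"roll":7,"fingers":0.1},{"translation":[0,0,0],"roll":2,"fingers":0.1}]';python3 -c "
from h import *
plan(.590,.31,.07,-2)"
```

```text
time_s: 9.07
eef_pos: [0.5242, -0.0098, 0.1875]
eef_rot: [0.721, 0.693, 0.0, 0.0]
wrist_force: [-0.3, -0.3, -0.4]
finger_gap: 0.3
finger_force: 59.1
roll -0.3 then tool x 321.9 y 54.6 z(down) 117.5 mm ; a0 -2.3  q6end~0.52
```

```bash
python3 -m handwheel '[{"translation":[0.0322,0.0055,0],"roll":0,"fingers":0.1},{"translation":[0.0322,0.0055,0],"roll":0,"fingers":0.1},{"translation":[0.0322,0.0055,0],"roll":0,"fingers":0.1},{"translation":[0.0322,0.0055,0],"roll":0,"fingers":0.1},{"translation":[0.0322,0.0055,0],"roll":0,"fingers":0.1},{"translation":[0.0322,0.0055,0],"roll":0,"fingers":0.1},{"translation":[0.0322,0.0055,0],"roll":0,"fingers":0.1},{"translation":[0.0322,0.0055,0],"roll":0,"fingers":0.1},{"translation":[0.0322,0.0055,0],"roll":0,"fingers":0.1},{"translation":[0.0322,0.0055,0],"roll":0,"fingers":0.1}]'
python3 -m handwheel '[{"translation":[0,0,0.02],"roll":0,"fingers":0.1},{"translation":[0,0,0.035],"roll":0,"fingers":0.1},{"translation":[0,0,0.035],"roll":0,"fingers":0.1},{"translation":[0,0,0.035],"roll":0,"fingers":0.1},{"translation":[0,0,0.025],"roll":0,"fingers":0.1},{"translation":[0,0,0.01],"roll":0,"fingers":0.1},{"translation":[0,0,0],"roll":0,"fingers":0.1},{"translation":[0,0,0],"roll":0,"fingers":0.55},{"translation":[0,0,0],"roll":0,"fingers":0.55},{"translation":[0,0,-0.01],"roll":0,"fingers":0.55}]'
python3 -m handwheel '[{"translation":[0,0,-0.03],"roll":0,"fingers":0.55},{"translation":[0,0,-0.04],"roll":0,"fingers":0.55},{"translation":[0,0,-0.04],"roll":0,"fingers":0.55},{"translation":[0,0,-0.04],"roll":0,"fingers":0.55},{"translation":[0,0,-0.02],"roll":0,"fingers":0.55}]'
python3 -c "
from h import *
p=optics.snapshot('top')
for d in nets.landmark_of(p,'offcut')[:2]: print(d['score'],world(p,d['centre']))
plan(.486,-.203,.08,25)"
```

```text
time_s: 9.9
eef_pos: [0.5903, 0.3118, 0.1873]
eef_rot: [0.719, 0.695, -0.0, 0.0]
wrist_force: [0.8, -0.2, -0.6]
finger_gap: 0.301
finger_force: 59.2
time_s: 10.73
eef_pos: [0.5907, 0.3101, 0.0384]
eef_rot: [0.719, 0.695, 0.0, 0.0]
wrist_force: [-0.6, -0.0, -0.1]
finger_gap: 0.554
finger_force: 0.0
time_s: 11.15
eef_pos: [0.5934, 0.3111, 0.2175]
eef_rot: [0.719, 0.695, 0.006, 0.003]
wrist_force: [0.8, -0.0, 0.6]
finger_gap: 0.552
finger_force: 0.0
0.71 [0.59378809 0.31179639 0.00361476]
roll -27.0 then tool x -420.4 y -315.5 z(down) 137.4 mm ; a0 -2.0  q6end~-0.83
```

```bash
python3 -m handwheel '[{"translation":[0,0,0],"roll":-6.75,"fingers":0.5},{"translation":[0,0,0],"roll":-6.75,"fingers":0.5},{"translation":[0,0,0],"roll":-6.75,"fingers":0.5},{"translation":[0,0,0],"roll":-6.75,"fingers":0.5},{"translation":[-0.03,-0.0225,0],"roll":0,"fingers":0.5},{"translation":[-0.03,-0.0225,0],"roll":0,"fingers":0.5},{"translation":[-0.03,-0.0225,0],"roll":0,"fingers":0.5},{"translation":[-0.03,-0.0225,0],"roll":0,"fingers":0.5},{"translation":[-0.03,-0.0225,0],"roll":0,"fingers":0.5},{"translation":[-0.03,-0.0225,0],"roll":0,"fingers":0.5}]' | head -2
python3 -m handwheel '[{"translation":[-0.03,-0.0225,0],"roll":0,"fingers":0.5},{"translation":[-0.03,-0.0225,0],"roll":0,"fingers":0.5},{"translation":[-0.03,-0.0225,0],"roll":0,"fingers":0.5},{"translation":[-0.03,-0.0225,0],"roll":0,"fingers":0.5},{"translation":[-0.03,-0.0225,0],"roll":0,"fingers":0.5},{"translation":[-0.03,-0.0225,0],"roll":0,"fingers":0.5},{"translation":[-0.03,-0.0225,0.025],"roll":0,"fingers":0.5},{"translation":[-0.03,-0.0225,0.03],"roll":0,"fingers":0.5},{"translation":[0,0,0.03],"roll":0,"fingers":0.5},{"translation":[0,0,0.03],"roll":0,"fingers":0.5}]' | head -2
python3 - <<'E'
from h import *
p=optics.snapshot("side")
v,f,alt=fitslug([p],.486,-.203,.027); print(v[:2],np.degrees(v[2]),f,alt)
plan(.486,-.2033,.009,25)
E
```

```text
time_s: 12.08
eef_pos: [0.5433, 0.0883, 0.208]
time_s: 12.92
eef_pos: [0.484, -0.1984, 0.0982]
[ 0.48637369 -0.20405666] 22.581852005554325 410.19669091523576 536.0768156418627
roll -0.1 then tool x -10.4 y 1.9 z(down) 82.2 mm ; a0 24.9  q6end~-0.83
```

```bash
python3 -m handwheel '[{"translation":[-0.0105,0.002,0.025],"roll":0,"fingers":0.5},{"translation":[0,0,0.03],"roll":0,"fingers":0.5},{"translation":[0,0,0.02],"roll":0,"fingers":0.5},{"translation":[0,0,0],"roll":0,"fingers":0.5}]'
python3 -c "
from h import *
plan(.486,-.2033,.009,25)"
```

```text
time_s: 13.3
eef_pos: [0.4874, -0.2026, 0.0199]
eef_rot: [0.537, 0.844, 0.0, -0.004]
wrist_force: [-1.0, 0.7, -0.9]
finger_gap: 0.499
finger_force: 0.0
roll 0.0 then tool x -0.1 y -1.6 z(down) 10.9 mm ; a0 25.0  q6end~-0.83
```

```bash
python3 -m handwheel '[{"translation":[0,-0.0015,0.006],"roll":0,"fingers":0.5},{"translation":[0,0,0.004],"roll":0,"fingers":0.5},{"translation":[0,0,0],"roll":0,"fingers":0.05},{"translation":[0,0,0],"roll":0,"fingers":0.05},{"translation":[0,0,0],"roll":0,"fingers":0.05},{"translation":[0,0,0],"roll":0,"fingers":0.05},{"translation":[0,0,0],"roll":0,"fingers":0.05},{"translation":[0,0,0],"roll":0,"fingers":0.05}]'
python3 -m handwheel '[{"translation":[0,0,0],"roll":0,"fingers":0.4},{"translation":[0,0,0],"roll":0,"fingers":0.4},{"translation":[0,0,-0.004],"roll":-7,"fingers":0.4},{"translation":[0,0,0],"roll":-7,"fingers":0.4},{"translation":[0,0,0],"roll":-7,"fingers":0.4},{"translation":[0,0,0],"roll":-7,"fingers":0.4},{"translation":[0,0,0],"roll":-7,"fingers":0.4},{"translation":[0,0,0],"roll":-7,"fingers":0.4}]'
python3 - <<'E'
from h import *
obs()
p=optics.snapshot("side")
v,f,alt=fitslug([p],.486,-.203,.027); print(v[:2],np.degrees(v[2]),f,alt)
E
```

```text
time_s: 13.97
eef_pos: [0.4898, -0.2063, 0.0147]
eef_rot: [0.537, 0.844, -0.0, 0.001]
wrist_force: [-1.6, -0.8, 7.4]
finger_gap: 0.133
finger_force: 58.8
time_s: 14.63
eef_pos: [0.4889, -0.2052, 0.017]
eef_rot: [0.196, 0.981, 0.0, -0.0]
wrist_force: [0.1, 0.3, 0.3]
finger_gap: 0.402
finger_force: 0.0
{'time_s': 14.6333, 'eef_pos': [0.4889, -0.2052, 0.017], 'eef_rot': [0.1963, 0.9805, 0.0001, -0.0001], 'wrist_force': [0.0557, 0.272, 0.2711], 'finger_gap': 0.4023, 'finger_force': 0.0, 'qpos': [-0.6257, 0.2739, 1.8638, 0.0002, 1.0041, -1.8014]}
[ 0.48622011 -0.20175563] 146.93972691100134 598.905550831195 636.6383039575734
```

```bash
python3 -m handwheel '[{"translation":[0,0,0],"roll":-7,"fingers":0.4},{"translation":[0,0,0],"roll":-7,"fingers":0.4},{"translation":[0,0,0],"roll":-7,"fingers":0.4},{"translation":[0,0,0],"roll":-7,"fingers":0.4},{"translation":[0,0,0],"roll":-7,"fingers":0.4},{"translation":[0,0,0],"roll":-7,"fingers":0.4},{"translation":[0,0,0],"roll":-6,"fingers":0.4},{"translation":[0,0,0],"roll":0,"fingers":0.05},{"translation":[0,0,0],"roll":0,"fingers":0.05},{"translation":[0,0,0],"roll":0,"fingers":0.05}]'
python3 -m handwheel '[{"translation":[0,0,0],"roll":0,"fingers":0.05},{"translation":[0,0,0],"roll":0,"fingers":0.05}]'; python3 -c "
from h import *
obs();plan(.486,-.2033,.009,115)"
```

```text
time_s: 15.52
eef_pos: [0.4889, -0.2052, 0.0172]
eef_rot: [-0.215, 0.977, 0.0, -0.0]
wrist_force: [-1.0, 1.1, 1.3]
finger_gap: 0.133
finger_force: 58.5
time_s: 15.68
eef_pos: [0.489, -0.2053, 0.0172]
eef_rot: [-0.216, 0.976, 0.0, -0.0]
wrist_force: [0.1, 0.6, 2.3]
finger_gap: 0.128
finger_force: 58.6
{'time_s': 15.6833, 'eef_pos': [0.489, -0.2053, 0.0172], 'eef_rot': [-0.2158, 0.9764, 0.0001, -0.0], 'wrist_force': [0.1097, 0.6267, 2.3204], 'finger_gap': 0.1283, 'finger_force': 58.607, 'qpos': [-0.6257, 0.2737, 1.8635, 0.0002, 1.0045, -2.6316]}
roll -0.1 then tool x 1.8 y 3.1 z(down) 8.2 mm ; a0 114.9  q6end~-2.40
```

```bash
python3 -m handwheel '[{"translation":[0,0,-0.02],"roll":0,"fingers":0.05},{"translation":[0,0,-0.035],"roll":5.9,"fingers":0.05},{"translation":[0,0,-0.035],"roll":5.9,"fingers":0.05},{"translation":[0,0,-0.035],"roll":5.9,"fingers":0.05},{"translation":[0,0,-0.018],"roll":0,"fingers":0.05},{"translation":[0,0,0],"roll":0,"fingers":0.05},{"translation":[0,0,0],"roll":0,"fingers":0.05}]'
cat >> h.py <<'E'
def fitbase(pic,z,mask=None):
    def w(L,o):
        m=cv2.erode((L>0).astype(np.uint8),np.ones((17,17)))
        if mask is not None: h=L.shape[0]//K; m=m*(1-cv2.resize(mask[o[1]:o[1]+h,o[0]:o[0]+h],L.shape[::-1],interpolation=cv2.INTER_NEAREST))
        return m
    r=min((minimize(lambda v:basecost(pic,v,z,w),[.517,-.029,np.radians(a)],method="Nelder-Mead",options=dict(initial_simplex=[[.517,-.029,np.radians(a)],[.521,-.029,np.radians(a)],[.517,-.025,np.radians(a)],[.517,-.029,np.radians(a+3)]])) for a in(5,9)),key=lambda r:r.fun)
    return r.x,r.fun
def pocket(b,i,j): return b[:2]+rz(b[2])@[.031*i,.062*j]
E
python3 - <<'E'
from h import *
o=obs()
p=optics.snapshot("top"); s=optics.snapshot("side")
for z in(.104,.106,.108):
  for n,q in(("top",p),("side",s)):
    b,f=fitbase(q,z); print(n,z,b[:2].round(4),np.degrees(b[2]).round(2),round(f,1),"pocket--",pocket(b,-1,-1).round(4))
e=o["eef_pos"]
for dz in(.013,.017,.021):
    v,f,alt=fitslug([s],e[0],e[1],.027,e[2]-dz); print("held side",dz,v[:2].round(4),np.degrees(v[2]).round(1),round(f),round(alt))
    v,f,alt=fitslug([p],e[0],e[1],.027,e[2]-dz); print("held top",v[:2].round(4),round(f))
plan(.4938,-.0944,.14,97.3)
cv2.imwrite("pics/g.png",np.hstack([cv2.resize(p["img"][140:260,270:400],None,fx=3,fy=3),cv2.resize(s["img"][170:290,280:400],None,fx=3,fy=3)]))
E
```

```text
time_s: 16.27
eef_pos: [0.4892, -0.2058, 0.1603]
eef_rot: [-0.064, 0.998, -0.001, 0.001]
wrist_force: [-1.3, -0.9, -2.4]
finger_gap: 0.128
finger_force: 58.8
{'time_s': 16.2667, 'eef_pos': [0.4892, -0.2058, 0.1603], 'eef_rot': [-0.0636, 0.998, -0.0005, 0.0005], 'wrist_force': [-1.2989, -0.9375, -2.4461], 'finger_gap': 0.1284, 'finger_force': 58.848, 'qpos': [-0.6259, 0.0796, 1.7703, -0.0001, 1.2902, -2.3239]}
top 0.104 [ 0.5161 -0.0277] 7.36 31.3 pocket-- [ 0.4933 -0.0932]
side 0.104 [ 0.5182 -0.0277] 7.36 491.2 pocket-- [ 0.4953 -0.0931]
top 0.106 [ 0.516  -0.0277] 7.4 31.1 pocket-- [ 0.4932 -0.0932]
side 0.106 [ 0.5176 -0.0298] 7.48 492.5 pocket-- [ 0.495  -0.0953]
top 0.108 [ 0.5159 -0.0278] 7.31 31.5 pocket-- [ 0.4931 -0.0933]
side 0.108 [ 0.5172 -0.0318] 7.69 494.8 pocket-- [ 0.4948 -0.0974]
held side 0.013 [ 0.4876 -0.2096] 56.6 228 231
held top [ 0.4802 -0.2053] 972
held side 0.017 [ 0.4879 -0.2058] 9.2 193 196
held top [ 0.4805 -0.2049] 974
held side 0.021 [ 0.4884 -0.2013] 7.0 178 184
held top [ 0.4806 -0.2058] 975
roll 0.0 then tool x -20.1 y 108.4 z(down) 17.7 mm ; a0 97.3  q6end~-1.89
```

View pics/g.png

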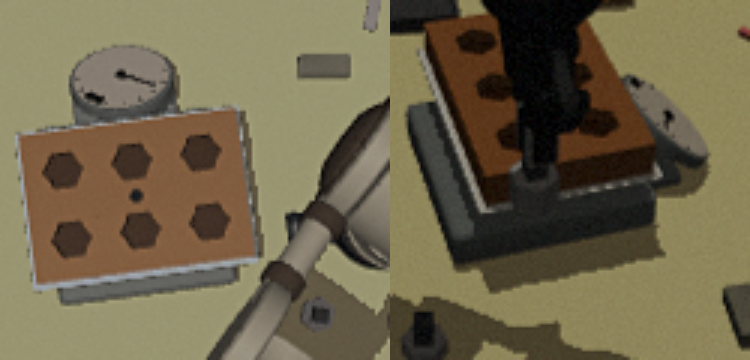

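The dial now reads about 0.58 rad, so 8.3 mm empty. The held slug, seen from the side, agrees with the eef within about 1.5 mm. Moving over pocket0.

```bash
python3 -m handwheel '[{"translation":[-0.0035,0.018,0],"roll":0,"fingers":0.05},{"translation":[-0.0035,0.018,0],"roll":0,"fingers":0.05},{"translation":[-0.0035,0.018,0],"roll":0,"fingers":0.05},{"translation":[-0.0035,0.018,0],"roll":0,"fingers":0.05},{"translation":[-0.0035,0.018,0],"roll":0,"fingers":0.05},{"translation":[-0.0033,0.019,0.01],"roll":0,"fingers":0.05},{"translation":[0,0,0.015],"roll":0,"fingers":0.05},{"translation":[0,0,0],"roll":0,"fingers":0.05},{"translation":[0,0,0],"roll":0,"fingers":0.05}]'
python3 -c "
from h import *
plan(.496,-.095,.124,97.4)"
```

```text
time_s: 17.12
eef_pos: [0.4937, -0.0938, 0.1325]
eef_rot: [-0.064, 0.998, 0.001, -0.003]
wrist_force: [-0.2, -0.4, -2.2]
finger_gap: 0.126
finger_force: 58.9
roll -0.1 then tool x -2.1 y -1.4 z(down) 8.5 mm ; a0 97.3  q6end~-1.89
```

```bash
python3 -m handwheel '[{"translation":[-0.002,-0.0015,0.003],"roll":0,"fingers":0.05},{"translation":[0,0,0.003],"roll":0,"fingers":0.05},{"translation":[0,0,0.003],"roll":0,"fingers":0.05},{"translation":[0,0,0.003],"roll":0,"fingers":0.05},{"translation":[0,0,0],"roll":0,"fingers":0.05},{"translation":[0,0,0],"roll":0,"fingers":0.05}]'
python3 -m handwheel '[{"translation":[0,0,0.003],"roll":0,"fingers":0.05},{"translation":[0,0,0.002],"roll":0,"fingers":0.05},{"translation":[0,0,0],"roll":0,"fingers":0.05},{"translation":[0,0,0],"roll":0,"fingers":0.05},{"translation":[0,0,0],"roll":0,"fingers":0.05}]'
```

```text
time_s: 17.62
eef_pos: [0.4977, -0.096, 0.123]
eef_rot: [-0.064, 0.998, 0.0, -0.0]
wrist_force: [0.1, 0.6, -1.9]
finger_gap: 0.126
finger_force: 58.9
time_s: 18.03
eef_pos: [0.4978, -0.0959, 0.1182]
eef_rot: [-0.064, 0.998, 0.0, -0.0]
wrist_force: [0.1, 0.2, -0.6]
finger_gap: 0.128
finger_force: 59.0
```

```bash
python3 -m handwheel '[{"translation":[0.001,0,0],"roll":0,"fingers":0.05},{"translation":[0,0,0],"roll":0,"fingers":0.05}]'|sed -n '2p;4p'
python3 -m handwheel '[{"translation":[0.001,0.001,0],"roll":0,"fingers":0.05},{"translation":[0,0,0],"roll":0,"fingers":0.05}]'|sed -n '2p;4p'
python3 -m handwheel '[{"translation":[0.001,0,0],"roll":0,"fingers":0.05},{"translation":[0,0,0],"roll":0,"fingers":0.05}]'|sed -n '2p;4p'
python3 -m handwheel '[{"translation":[0.001,0,0],"roll":0,"fingers":0.05},{"translation":[0,0,0],"roll":0,"fingers":0.05},{"translation":[0,0,0],"roll":0,"fingers":0.05}]'|sed -n '2p;4p'
```

```text
eef_pos: [0.497, -0.0961, 0.1183]
wrist_force: [-0.1, -0.3, -2.1]
eef_pos: [0.4955, -0.0951, 0.1181]
wrist_force: [-0.1, -0.0, -1.1]
eef_pos: [0.4947, -0.0953, 0.1181]
wrist_force: [0.0, -0.9, -1.1]
eef_pos: [0.4939, -0.0955, 0.1183]
wrist_force: [1.0, -0.1, -0.6]
```

```bash
python3 -m handwheel '[{"translation":[-0.001,0,0.003],"roll":0,"fingers":0.05},{"translation":[0,0,0.003],"roll":0,"fingers":0.05},{"translation":[0,0,0],"roll":0,"fingers":0.05},{"translation":[0,0,0],"roll":0,"fingers":0.05}]'|sed -n '2p;4p'
python3 - <<'E'
from h import *
t=optics.snapshot("top"); s=optics.snapshot("side")
for z in(.106,.104,.102,.1,.098,.096,.094):
    m=np.zeros((400,640),np.uint8); b=fitbase(t,z)[0] if z==.106 else b
c=proj(t,[.634,-.011,.04]); 
def cr(im,c,h,k): c=np.round(c).astype(int); return cv2.resize(im[c[1]-h:c[1]+h,c[0]-h:c[0]+h],None,fx=k,fy=k,interpolation=cv2.INTER_CUBIC)
cv2.imwrite("pics/h.png",np.hstack([cr(t["img"],c,25,8),cr(s["img"],proj(s,[.51,-.08,.11]),25,8)]))
print([manip.get_obs()["wrist_force"][2].round(2)])
E
```

```text
eef_pos: [0.4945, -0.0952, 0.1117]
wrist_force: [1.0, -0.4, -1.3]
[np.float64(-1.88)]
```

View pics/h.png

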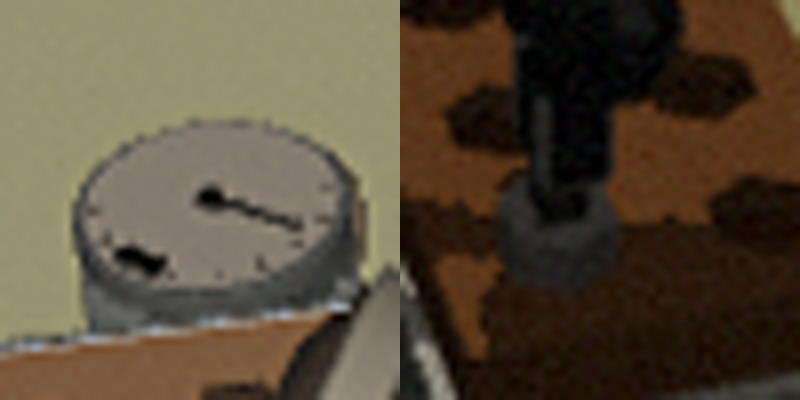

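The dial has not sunk (about 0.52 rad) while the eef is 12 mm below the contact height, so the slug is in the pocket. Release, back off and read the dial by code.

```bash
python3 -m handwheel '[{"translation":[0,0,0],"roll":0,"fingers":0.35},{"translation":[0,0,0],"roll":0,"fingers":0.35},{"translation":[0,0,-0.005],"roll":0,"fingers":0.35},{"translation":[0,0,-0.02],"roll":0,"fingers":0.35},{"translation":[0,0,-0.035],"roll":0,"fingers":0.35},{"translation":[0,0,-0.03],"roll":0,"fingers":0.35},{"translation":[0,-0.03,0],"roll":0,"fingers":0.35},{"translation":[0,-0.03,0],"roll":0,"fingers":0.35},{"translation":[0,-0.03,0],"roll":0,"fingers":0.35},{"translation":[0,-0.03,0],"roll":0,"fingers":0.35}]'
cat >> h.py <<'E'
def dial(pic,yaw=np.radians(7.4),c0=(.634,-.0105,.039)):
    g=cv2.GaussianBlur(pic["img"],(0,0),.6).mean(2).astype(np.float32); R=rz(yaw)
    u=np.array([*(R@[0,-1]),0]); v=np.array([*(R@[-np.cos(.75),0]),np.sin(.75)]); r=np.linspace(.006,.028,23); best=None
    for a in np.arange(-8,9,2)*1e-3:
        for b in np.arange(-8,9,2)*1e-3:
            c=np.array(c0)+a*u+b*v; th=np.arange(0,3.3,.02)
            q=P(pic,(c+r[None,:,None]*(np.cos(th)[:,None,None]*u+np.sin(th)[:,None,None]*v)).reshape(-1,3))
            hub=P(pic,[c+d for d in(0*u,.003*u,-.003*u,.003*v,-.003*v)])
            S=lambda q:cv2.remap(g,q[:,0].astype(np.float32).reshape(1,-1),q[:,1].astype(np.float32).reshape(1,-1),1).ravel()
            D=S(q).reshape(len(th),-1).mean(1); i=D.argmin(); k=D[i]+S(hub).mean()
            if best is None or k<best[0]: best=(k,th[i],c)
    return best[1],best[1]/70,best[2]
E
python3 - <<'E'
from h import *
t=optics.snapshot("top"); s=optics.snapshot("side"); cv2.imwrite("pics/i.png",np.hstack([cv2.resize(t["img"][150:250,270:370],(400,400)),cv2.resize(s["img"][165:265,280:380],(400,400))]))
print(dial(t)); print(dial(s))
import os
t0=cv2.imread("pics/top0.png"); print("start",dial(dict(t,img=t0)))
for dz in (.0085,.016):
    z=.1140-dz; 
    for n,q in(("top",t),("side",s)):
        b,f=fitbase(q,z); print(n,z,b[:2].round(4),np.degrees(b[2]).round(2),round(f,1),pocket(b,-1,-1).round(4))
        v,f,alt=fitslug([q],.4955,-.0952,.027,z-.012); print("slug",v[:2].round(4),np.degrees(v[2]).round(1),round(f),round(alt))
obs()
E
```

```text
time_s: 20.05
eef_pos: [0.5104, -0.2157, 0.2033]
eef_rot: [-0.064, 0.998, -0.001, 0.001]
wrist_force: [0.4, 0.2, -0.1]
finger_gap: 0.353
finger_force: 0.0
(np.float64(1.2), np.float64(0.017142857142857144), array([ 0.63570878, -0.01229487,  0.03763672]))
(np.float64(1.2), np.float64(0.017142857142857144), array([ 0.63903198, -0.00379607,  0.03354689]))
start (np.float64(0.8), np.float64(0.011428571428571429), array([ 0.63570878, -0.01229487,  0.03763672]))
top 0.10550000000000001 [ 0.5156 -0.028 ] 7.3 202.7 [ 0.4928 -0.0935]
slug [ 0.4923 -0.0925] 8.0 84 129
side 0.10550000000000001 [ 0.5149 -0.0399] 7.71 431.1 [ 0.4925 -0.1055]
slug [ 0.4928 -0.1038] 185.4 185 217
top 0.098 [ 0.5158 -0.0277] 7.38 204.1 [ 0.4931 -0.0932]
slug [ 0.4925 -0.0928] 8.5 82 128
side 0.098 [ 0.5166 -0.031 ] 7.75 429.3 [ 0.4943 -0.0966]
slug [ 0.4941 -0.0956] 7.2 141 176
{'time_s': 20.15, 'eef_pos': [0.5103, -0.2183, 0.203], 'eef_rot': [-0.0618, 0.9981, -0.0011, 0.0004], 'wrist_force': [0.513, 0.6627, -0.0929], 'finger_gap': 0.3491, 'finger_force': 0.0, 'qpos': [-0.6212, 0.1057, 1.656, -0.0012, 1.3778, -2.3155]}
```

View pics/i.png

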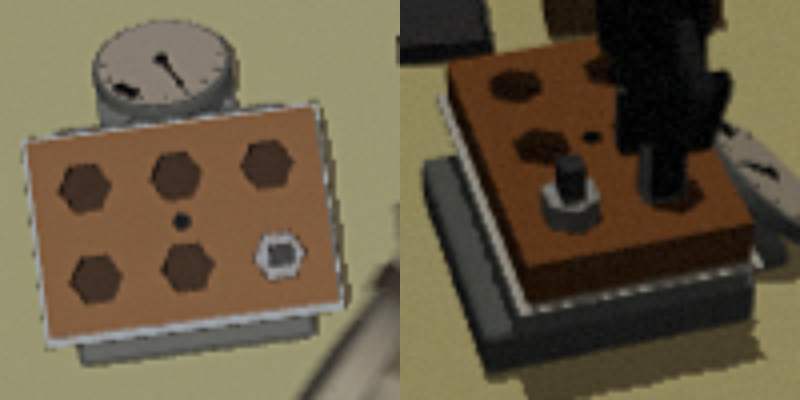

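T1 is home in pocket0 (top crop 280,257), and the dial reads 1.2 rad = 17.1 mm. Next is T3; re-fitting it before the grasp.

Run:
```python
from h import *
t=optics.snapshot("top"); obs()
v,f,a=fitslug([t],.4937,-.3861,.027); print(v[:2].round(4),np.degrees(v[2]),f)
plan(v[0]+.0023,v[1]-.0022,.06,69.5)
```

```text
{'time_s': 20.2, 'eef_pos': [0.5101, -0.2161, 0.2027], 'eef_rot': [-0.0624, 0.9981, -0.0002, 0.0002], 'wrist_force': [-0.3438, -0.1243, 0.2156], 'finger_gap': 0.3494, 'finger_force': 0.0, 'qpos': [-0.6188, 0.1042, 1.658, 0.0, 1.3788, -2.3144]}
[ 0.5116 -0.4014] 108.61301134062244 323.3447803976633
roll 27.7 then tool x -69.2 y -174.3 z(down) 142.7 mm ; a0 97.2  q6end~-1.88
```

```bash
python3 -m handwheel '[{"translation":[0,0,0],"roll":7,"fingers":0.4},{"translation":[0,0,0],"roll":7,"fingers":0.4},{"translation":[0,0,0],"roll":7,"fingers":0.4},{"translation":[0,0,0],"roll":6.7,"fingers":0.4},{"translation":[-0.01,-0.033,0],"roll":0,"fingers":0.4},{"translation":[-0.01,-0.034,0.01],"roll":0,"fingers":0.4},{"translation":[-0.01,-0.033,0.025],"roll":0,"fingers":0.4},{"translation":[-0.01,-0.033,0.025],"roll":0,"fingers":0.4},{"translation":[-0.0071,-0.033,0.025],"roll":0,"fingers":0.4},{"translation":[0,0,0.02],"roll":0,"fingers":0.4}]'|sed -n 2p
python3 - <<'E'
from h import *
s=optics.snapshot("side");t=optics.snapshot("top")
for n,x,y,H in[("S2",.486,-.297,.014),("T2",.418,-.382,.027),("T3",.495,-.3865,.027),("T4",.58,-.387,.027)]:
    v,f,a=fitslug([s],x,y,H); print(n,v[:2].round(4),np.degrees(v[2]).round(1)%180,round(f),round(a))
cv2.imwrite("pics/j.png",s["img"])
plan(.496,-.3883,.017,69.5)
E
```

```text
eef_pos: [0.4952, -0.3888, 0.0973]
S2 [ 0.4973 -0.2949] 125.7 1188 1256
T2 [ 0.4185 -0.3822] 2.9 13 26
T3 [ 0.4955 -0.3865] 159.4 509 570
T4 [ 0.5804 -0.3873] 149.1 143 262
roll 0.1 then tool x -3.8 y -5.2 z(down) 77.3 mm ; a0 69.6  q6end~-1.88
```

```bash
python3 -m handwheel '[{"translation":[-0.0038,-0.0052,0.02],"roll":0,"fingers":0.4},{"translation":[0,0,0.03],"roll":0,"fingers":0.4},{"translation":[0,0,0.02],"roll":0,"fingers":0.4},{"translation":[0,0,0],"roll":0,"fingers":0.4},{"translation":[0,0,0],"roll":0,"fingers":0.4}]'; python3 -c "
from h import *
plan(.496,-.3883,.017,69.5)"
```

```text
time_s: 21.55
eef_pos: [0.4988, -0.3892, 0.0293]
eef_rot: [0.176, 0.984, 0.0, -0.0]
wrist_force: [0.2, 0.3, 0.4]
finger_gap: 0.398
finger_force: 0.0
roll 0.2 then tool x 2.9 y -0.2 z(down) 12.3 mm ; a0 69.7  q6end~-1.88
```

```bash
python3 -m handwheel '[{"translation":[0.003,0,0.006],"roll":0.2,"fingers":0.4},{"translation":[0,0,0.006],"roll":0,"fingers":0.4},{"translation":[0,0,0],"roll":0,"fingers":0.4},{"translation":[0,0,0],"roll":0,"fingers":0.05},{"translation":[0,0,0],"roll":0,"fingers":0.05},{"translation":[0,0,0],"roll":0,"fingers":0.05},{"translation":[0,0,0],"roll":0,"fingers":0.05},{"translation":[0,0,0],"roll":0,"fingers":0.4},{"translation":[0,0,0],"roll":0,"fingers":0.4},{"translation":[0,0,0],"roll":7,"fingers":0.4}]'
python3 -m handwheel '[{"translation":[0,0,0],"roll":7,"fingers":0.4},{"translation":[0,0,0],"roll":7,"fingers":0.4},{"translation":[0,0,0],"roll":7,"fingers":0.4},{"translation":[0,0,0],"roll":7,"fingers":0.4},{"translation":[0,0,0],"roll":7,"fingers":0.4},{"translation":[0,0,0],"roll":7,"fingers":0.4},{"translation":[0,0,0],"roll":7,"fingers":0.4},{"translation":[0,0,0],"roll":7,"fingers":0.4},{"translation":[0,0,0],"roll":7,"fingers":0.4},{"translation":[0,0,0],"roll":7,"fingers":0.4}]'|sed -n 2,3p
python3 -m handwheel '[{"translation":[0,0,0],"roll":7,"fingers":0.4},{"translation":[0,0,0],"roll":6,"fingers":0.4},{"translation":[0,0,0],"roll":0,"fingers":0.4},{"translation":[0,0,0],"roll":0,"fingers":0.05},{"translation":[0,0,0],"roll":0,"fingers":0.05},{"translation":[0,0,0],"roll":0,"fingers":0.05},{"translation":[0,0,0],"roll":0,"fingers":0.05},{"translation":[0,0,0],"roll":0,"fingers":0.05}]'
python3 -c "
from h import *
plan(.496,-.3883,.017,-20.5)"
```

```text
time_s: 22.38
eef_pos: [0.4953, -0.3898, 0.0163]
eef_rot: [0.239, 0.971, -0.0, -0.0]
wrist_force: [-0.5, -0.1, 0.0]
finger_gap: 0.402
finger_force: 0.0
eef_pos: [0.4952, -0.3898, 0.0162]
eef_rot: [0.754, 0.656, -0.0, -0.0]
time_s: 23.88
eef_pos: [0.4954, -0.3897, 0.0166]
eef_rot: [0.822, 0.57, -0.0, -0.0]
wrist_force: [-1.6, -0.1, 1.7]
finger_gap: 0.125
finger_force: 58.6
roll -0.0 then tool x 1.6 y 0.1 z(down) -0.4 mm ; a0 -20.5  q6end~-0.31
```

```bash
python3 -m handwheel '[{"translation":[0,0,-0.02],"roll":0,"fingers":0.05},{"translation":[0,0,-0.035],"roll":-7,"fingers":0.05},{"translation":[0,0,-0.035],"roll":-7,"fingers":0.05},{"translation":[0,0,-0.035],"roll":-7,"fingers":0.05},{"translation":[0,0,-0.035],"roll":-6.9,"fingers":0.05},{"translation":[0.0297,0.0027,0],"roll":0,"fingers":0.05},{"translation":[0.0297,0.0027,0],"roll":0,"fingers":0.05},{"translation":[0.0297,0.0027,0],"roll":0,"fingers":0.05},{"translation":[0.0297,0.0027,0],"roll":0,"fingers":0.05},{"translation":[0.0297,0.0027,0],"roll":0,"fingers":0.05}]'|sed -n 2,4p
python3 -m handwheel '[{"translation":[0.0297,0.0027,0],"roll":0,"fingers":0.05},{"translation":[0.0297,0.0027,0],"roll":0,"fingers":0.05},{"translation":[0.0297,0.0027,0],"roll":0,"fingers":0.05},{"translation":[0.0297,0.0027,0],"roll":0,"fingers":0.05},{"translation":[0.0297,0.0027,0],"roll":0,"fingers":0.05},{"translation":[0.0297,0.0027,0],"roll":0,"fingers":0.05},{"translation":[0.0297,0.0027,0],"roll":0,"fingers":0.05},{"translation":[0.0297,0.0027,0],"roll":0,"fingers":0.05},{"translation":[0.0297,0.0027,0],"roll":0,"fingers":0.05},{"translation":[0,0,0.01],"roll":0,"fingers":0.05}]'|sed -n 2,4p
python3 -m handwheel '[{"translation":[0,0,0.015],"roll":0,"fingers":0.05},{"translation":[0,0,0.015],"roll":0,"fingers":0.05},{"translation":[0,0,0],"roll":0,"fingers":0.05},{"translation":[0,0,0],"roll":0,"fingers":0.05},{"translation":[0,0,0],"roll":0,"fingers":0.05}]'
python3 -c "
from h import *
plan(.4793,.0278,.102,7.4)"
```

```text
eef_pos: [0.4894, -0.2391, 0.1758]
eef_rot: [0.66, 0.751, 0.0, -0.0]
wrist_force: [-0.4, -0.2, -1.9]
eef_pos: [0.4805, 0.0319, 0.1676]
eef_rot: [0.659, 0.752, 0.002, 0.0]
wrist_force: [-0.7, 0.6, -1.4]
time_s: 25.97
eef_pos: [0.4804, 0.0271, 0.1369]
eef_rot: [0.661, 0.751, 0.0, 0.0]
wrist_force: [0.0, -0.3, -2.5]
finger_gap: 0.127
finger_force: 58.9
roll -0.1 then tool x 0.8 y -1.0 z(down) 34.9 mm ; a0 7.3  q6end~-0.07
```

```bash
python3 -m handwheel '[{"translation":[0.0008,-0.001,0.01],"roll":0,"fingers":0.05},{"translation":[0,0,0.01],"roll":0,"fingers":0.05},{"translation":[0,0,0.005],"roll":0,"fingers":0.05},{"translation":[0,0,0.005],"roll":0,"fingers":0.05},{"translation":[0,0,0.004],"roll":0,"fingers":0.05},{"translation":[0,0,0],"roll":0,"fingers":0.05},{"translation":[0,0,0],"roll":0,"fingers":0.05}]'
python3 -c "
from h import *
print(dial(optics.snapshot('side'))); print(dial(optics.snapshot('top')));obs()"
```

```text
time_s: 26.55
eef_pos: [0.4789, 0.0281, 0.1025]
eef_rot: [0.661, 0.751, -0.0, -0.0]
wrist_force: [-1.2, -0.8, 1.2]
finger_gap: 0.131
finger_force: 59.2
(np.float64(1.94), np.float64(0.027714285714285712), array([ 0.63903198, -0.00379607,  0.03354689]))
(np.float64(1.86), np.float64(0.026571428571428572), array([ 0.63570878, -0.01229487,  0.03763672]))
{'time_s': 26.65, 'eef_pos': [0.479, 0.0281, 0.1028], 'eef_rot': [0.6605, 0.7508, -0.0, 0.0001], 'wrist_force': [-1.1969, -1.4283, 0.9825], 'finger_gap': 0.128, 'finger_force': 59.1918, 'qpos': [-0.1938, 0.0152, 1.9588, -0.0002, 1.1674, -0.3216]}
```

```bash
python3 -m handwheel '[{"translation":[0,0.001,-0.003],"roll":0,"fingers":0.05},{"translation":[0,0,0],"roll":0,"fingers":0.05},{"translation":[0,0,0],"roll":0,"fingers":0.05}]'|sed -n '2p;4p'
python3 -m handwheel '[{"translation":[0,0.001,0],"roll":0,"fingers":0.05},{"translation":[0,0,0],"roll":0,"fingers":0.05},{"translation":[0,0,0],"roll":0,"fingers":0.05}]'|sed -n '2p;4p'
python3 -c "
from h import *
print(dial(optics.snapshot('top'))[1])"
python3 -m handwheel '[{"translation":[0,0.001,0],"roll":0,"fingers":0.05},{"translation":[0,0,0],"roll":0,"fingers":0.05},{"translation":[0,0,0],"roll":0,"fingers":0.05}]'|sed -n '2p;4p'
python3 -c "
from h import *
print(dial(optics.snapshot('top'))[1])"
```

```text
eef_pos: [0.4799, 0.0283, 0.1057]
wrist_force: [-2.2, -1.0, -0.7]
eef_pos: [0.481, 0.0283, 0.1054]
wrist_force: [-0.5, -2.6, -0.8]
0.02142857142857143
eef_pos: [0.4815, 0.0285, 0.1052]
wrist_force: [-1.5, -1.7, -1.6]
0.021714285714285714
```

```bash
python3 -m handwheel '[{"translation":[-0.001,0,0],"roll":0,"fingers":0.05},{"translation":[0,0,0],"roll":0,"fingers":0.05},{"translation":[0,0,0],"roll":0,"fingers":0.05}]'|sed -n '2p;4p'
python3 -c "
from h import *
print(dial(optics.snapshot('top'))[1])"
python3 -m handwheel '[{"translation":[-0.001,-0.001,0],"roll":0,"fingers":0.05},{"translation":[0,0,0],"roll":0,"fingers":0.05},{"translation":[0,0,0],"roll":0,"fingers":0.05}]'|sed -n '2p;4p'
python3 -c "
from h import *
print(dial(optics.snapshot('top'))[1])"
```

```text
eef_pos: [0.4817, 0.0277, 0.1053]
wrist_force: [-3.5, -1.3, -0.6]
0.02142857142857143
eef_pos: [0.4814, 0.0265, 0.1056]
wrist_force: [-2.5, -0.5, -0.5]
0.020285714285714285
```

```bash
python3 -m handwheel '[{"translation":[0,-0.001,0],"roll":0,"fingers":0.05},{"translation":[0,0,0],"roll":0,"fingers":0.05},{"translation":[0,0,0],"roll":0,"fingers":0.05}]'|sed -n '2p;4p'
python3 -c "
from h import *
print(dial(optics.snapshot('top'))[1])"
python3 -m handwheel '[{"translation":[0,-0.001,0],"roll":0,"fingers":0.05},{"translation":[0,0,0],"roll":0,"fingers":0.05},{"translation":[0,0,0],"roll":0,"fingers":0.05}]'|sed -n '2p;4p'
python3 - <<'E'
from h import *
t=optics.snapshot("top");print(dial(t)[1])
s=optics.snapshot("side"); cv2.imwrite("pics/k.png",cv2.resize(s["img"][150:240,270:370],None,fx=6,fy=6,interpolation=cv2.INTER_CUBIC))
E
```

```text
eef_pos: [0.4806, 0.0263, 0.1057]
wrist_force: [-0.1, -0.5, -1.7]
0.016857142857142855
eef_pos: [0.4792, 0.0262, 0.1055]
wrist_force: [0.4, -0.3, -2.1]
0.017142857142857144
```

View pics/k.png

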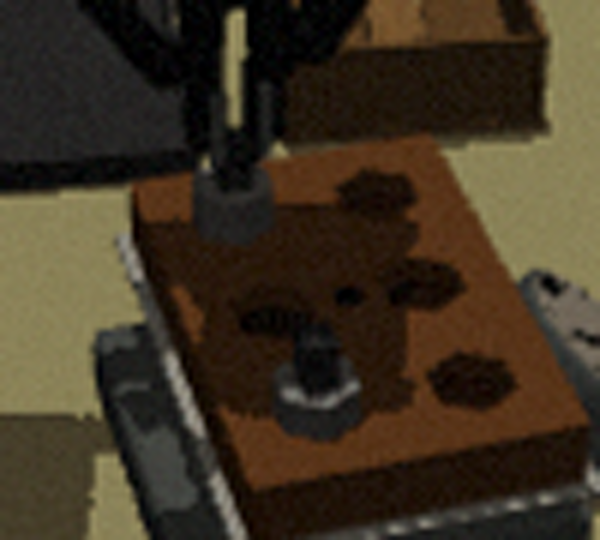

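Pan is back to 17 mm and the side forces have gone, so T3 is in its pocket (crop 235,205). Release and go to T2.

```bash
python3 -m handwheel '[{"translation":[0,0,0],"roll":0,"fingers":0.4},{"translation":[0,0,0],"roll":0,"fingers":0.4},{"translation":[0,0,-0.005],"roll":0,"fingers":0.4},{"translation":[0,0,-0.02],"roll":0,"fingers":0.4},{"translation":[0,0,-0.035],"roll":0,"fingers":0.4},{"translation":[0,0,-0.035],"roll":5.9,"fingers":0.4},{"translation":[-0.0292,-0.005,0],"roll":0,"fingers":0.4},{"translation":[-0.0292,-0.005,0],"roll":0,"fingers":0.4},{"translation":[-0.0292,-0.005,0],"roll":0,"fingers":0.4},{"translation":[-0.0292,-0.005,0],"roll":0,"fingers":0.4}]'|sed -n 2,4p
python3 -m handwheel '[{"translation":[-0.0292,-0.005,0],"roll":0,"fingers":0.4},{"translation":[-0.0292,-0.005,0],"roll":0,"fingers":0.4},{"translation":[-0.0292,-0.005,0],"roll":0,"fingers":0.4},{"translation":[-0.0292,-0.005,0],"roll":0,"fingers":0.4},{"translation":[-0.0292,-0.005,0],"roll":0,"fingers":0.4},{"translation":[-0.0292,-0.005,0],"roll":0,"fingers":0.4},{"translation":[-0.0292,-0.005,0],"roll":0,"fingers":0.4},{"translation":[-0.0292,-0.005,0],"roll":0,"fingers":0.4},{"translation":[-0.0292,-0.005,0],"roll":0,"fingers":0.4},{"translation":[-0.0292,-0.005,0],"roll":0,"fingers":0.4}]'|sed -n 2,4p
python3 -m handwheel '[{"translation":[0,0,0.02],"roll":0,"fingers":0.4},{"translation":[0,0,0.035],"roll":0,"fingers":0.4},{"translation":[0,0,0.035],"roll":0,"fingers":0.4},{"translation":[0,0,0.02],"roll":0,"fingers":0.4},{"translation":[0,0,0],"roll":0,"fingers":0.4},{"translation":[0,0,0],"roll":0,"fingers":0.4},{"translation":[0,0,0],"roll":0,"fingers":0.4}]'
python3 - <<'E'
from h import *
t=optics.snapshot("top"); s=optics.snapshot("side"); print(dial(t)[1],dial(s)[1])
v,f,a=fitslug([s],.4186,-.3824,.027); print("T2 side",v[:2].round(4),np.degrees(v[2]).round(1),round(f),round(a))
v,f,a=fitslug([t],.4165,.0,.027) if 0 else fitslug([t],.477,.0295,.027,.114-.025-.012); print("T3 seated",v[:2].round(4),np.degrees(v[2]).round(1),round(f),round(a))
plan(.4198,-.3847,.017,1.5)
E
```

```text
eef_pos: [0.4621, -0.0923, 0.2016]
eef_rot: [0.698, 0.716, 0.0, 0.001]
wrist_force: [0.9, -0.1, 0.1]
eef_pos: [0.419, -0.3859, 0.2012]
eef_rot: [0.698, 0.716, -0.0, 0.0]
wrist_force: [0.3, -0.6, 0.5]
time_s: 31.0
eef_pos: [0.4203, -0.3855, 0.0928]
eef_rot: [0.698, 0.716, -0.0, 0.002]
wrist_force: [0.1, -0.3, 0.7]
finger_gap: 0.399
finger_force: 0.0
0.025714285714285714 0.025142857142857144
T2 side [ 0.4187 -0.3816] 0.7 458 519
T3 seated [0.4767 0.0286] 8.2 103 175
roll -0.1 then tool x 1.1 y -0.7 z(down) 76.2 mm ; a0 1.4  q6end~-0.77
```

```bash
python3 -m handwheel '[{"translation":[0.001,-0.0005,0.02],"roll":0,"fingers":0.4},{"translation":[0,0,0.03],"roll":0,"fingers":0.4},{"translation":[0,0,0.02],"roll":0,"fingers":0.4},{"translation":[0,0,0.006],"roll":0,"fingers":0.4},{"translation":[0,0,0],"roll":0,"fingers":0.4},{"translation":[0,0,0],"roll":0,"fingers":0.4}]'|sed -n 2,4p
python3 -m handwheel '[{"translation":[0,0,0],"roll":0,"fingers":0.05},{"translation":[0,0,0],"roll":0,"fingers":0.05},{"translation":[0,0,0],"roll":0,"fingers":0.05},{"translation":[0,0,0],"roll":0,"fingers":0.05},{"translation":[0,0,0],"roll":0,"fingers":0.05}]'
```

```text
eef_pos: [0.4196, -0.3844, 0.0162]
eef_rot: [0.698, 0.716, -0.0, 0.001]
wrist_force: [0.5, 0.2, 1.2]
time_s: 32.02
eef_pos: [0.4197, -0.3849, 0.0168]
eef_rot: [0.698, 0.716, -0.001, 0.002]
wrist_force: [-1.5, 0.4, 6.9]
finger_gap: 0.131
finger_force: 58.6
```

```bash
python3 -m handwheel '[{"translation":[0,0,0],"roll":0,"fingers":0.4},{"translation":[0,0,0],"roll":0,"fingers":0.4},{"translation":[0,0,-0.001],"roll":7,"fingers":0.4},{"translation":[0,0,0],"roll":7,"fingers":0.4},{"translation":[0,0,0],"roll":7,"fingers":0.4},{"translation":[0,0,0],"roll":7,"fingers":0.4},{"translation":[0,0,0],"roll":7,"fingers":0.4},{"translation":[0,0,0],"roll":7,"fingers":0.4},{"translation":[0,0,0],"roll":7,"fingers":0.4},{"translation":[0,0,0],"roll":7,"fingers":0.4}]'|sed -n 2,4p
python3 -m handwheel '[{"translation":[0,0,0],"roll":7,"fingers":0.4},{"translation":[0,0,0],"roll":7,"fingers":0.4},{"translation":[0,0,0],"roll":7,"fingers":0.4},{"translation":[0,0,0],"roll":7,"fingers":0.4},{"translation":[0,0,0],"roll":6,"fingers":0.4},{"translation":[0,0,0],"roll":0,"fingers":0.05},{"translation":[0,0,0],"roll":0,"fingers":0.05},{"translation":[0,0,0],"roll":0,"fingers":0.05},{"translation":[0,0,0],"roll":0,"fingers":0.05},{"translation":[0,0,0],"roll":0,"fingers":0.05}]'
python3 -c "
from h import *
plan(.5491,-.0266,.13,-82.6)"
```

```text
eef_pos: [0.4187, -0.3831, 0.0154]
eef_rot: [0.954, 0.301, 0.0, -0.0]
wrist_force: [1.0, 0.3, -1.5]
time_s: 33.68
eef_pos: [0.4188, -0.3831, 0.0156]
eef_rot: [1.0, 0.013, 0.0, -0.0]
wrist_force: [0.4, 1.3, 2.8]
finger_gap: 0.133
finger_force: 58.7
roll -5.9 then tool x 175.1 y -336.7 z(down) -114.4 mm ; a0 -88.5  q6end~1.39
```

```bash
python3 -m handwheel '[{"translation":[0,0,-0.02],"roll":0,"fingers":0.05},{"translation":[0,0,-0.035],"roll":0,"fingers":0.05},{"translation":[0,0,-0.035],"roll":0,"fingers":0.05},{"translation":[0,0,-0.035],"roll":0,"fingers":0.05},{"translation":[0,0,-0.035],"roll":-5.9,"fingers":0.05},{"translation":[0.0135,-0.0259,0],"roll":0,"fingers":0.05},{"translation":[0.0135,-0.0259,0],"roll":0,"fingers":0.05},{"translation":[0.0135,-0.0259,0],"roll":0,"fingers":0.05},{"translation":[0.0135,-0.0259,0],"roll":0,"fingers":0.05},{"translation":[0.0135,-0.0259,0],"roll":0,"fingers":0.05}]'|sed -n 2,4p
python3 -m handwheel '[{"translation":[0.0135,-0.0259,0],"roll":0,"fingers":0.05},{"translation":[0.0135,-0.0259,0],"roll":0,"fingers":0.05},{"translation":[0.0135,-0.0259,0],"roll":0,"fingers":0.05},{"translation":[0.0135,-0.0259,0],"roll":0,"fingers":0.05},{"translation":[0.0135,-0.0259,0],"roll":0,"fingers":0.05},{"translation":[0.0135,-0.0259,0],"roll":0,"fingers":0.05},{"translation":[0.0135,-0.0259,0],"roll":0,"fingers":0.05},{"translation":[0.0131,-0.0259,0],"roll":0,"fingers":0.05},{"translation":[0,0,0.01],"roll":0,"fingers":0.05},{"translation":[0,0,0.02],"roll":0,"fingers":0.05}]'|sed -n 2,4p
python3 -m handwheel '[{"translation":[0,0,0.02],"roll":0,"fingers":0.05},{"translation":[0,0,0.005],"roll":0,"fingers":0.05},{"translation":[0,0,0],"roll":0,"fingers":0.05},{"translation":[0,0,0],"roll":0,"fingers":0.05},{"translation":[0,0,0],"roll":0,"fingers":0.05}]'|sed -n 1,4p
python3 -c "
from h import *
plan(.5491,-.0266,.100,-82.6)"
```

```text
eef_pos: [0.4691, -0.2448, 0.1748]
eef_rot: [0.998, 0.064, -0.0, -0.0]
wrist_force: [0.4, -0.4, -2.0]
eef_pos: [0.5516, -0.0262, 0.1471]
eef_rot: [0.998, 0.066, 0.002, 0.001]
wrist_force: [0.2, -1.9, -1.3]
time_s: 35.77
eef_pos: [0.5504, -0.0276, 0.1218]
eef_rot: [0.998, 0.064, 0.001, 0.0]
wrist_force: [-0.3, -0.0, -1.3]
roll -0.1 then tool x -1.2 y -1.1 z(down) 21.8 mm ; a0 -82.7  q6end~1.39
```

```bash
python3 -m handwheel '[{"translation":[-0.0012,-0.0011,0.006],"roll":0,"fingers":0.05},{"translation":[0,0,0.006],"roll":0,"fingers":0.05},{"translation":[0,0,0.006],"roll":0,"fingers":0.05},{"translation":[0,0,0.004],"roll":0,"fingers":0.05},{"translation":[0,0,0],"roll":0,"fingers":0.05},{"translation":[0,0,0],"roll":0,"fingers":0.05},{"translation":[0,0,0],"roll":0,"fingers":0.05}]'|sed -n 1,4p
python3 -c "
from h import *
print(dial(optics.snapshot('side'))[1])
print(dial(optics.snapshot('top'))[1]);obs()"
```

```text
time_s: 36.35
eef_pos: [0.5484, -0.0261, 0.0986]
eef_rot: [0.998, 0.064, 0.0, 0.0]
wrist_force: [-0.6, 0.5, -1.7]
0.025142857142857144
0.0
{'time_s': 36.45, 'eef_pos': [0.5484, -0.0261, 0.0988], 'eef_rot': [0.998, 0.0638, 0.0002, 0.0001], 'wrist_force': [-0.338, -0.3641, -2.0588], 'finger_gap': 0.131, 'finger_force': 59.046, 'qpos': [-0.2677, 0.1962, 1.7707, 0.0, 1.1743, 1.1754]}
```

```bash
python3 -m handwheel '[{"translation":[0,0,0],"roll":0,"fingers":0.4},{"translation":[0,0,0],"roll":0,"fingers":0.4},{"translation":[0,0,-0.005],"roll":0,"fingers":0.4},{"translation":[0,0,-0.03],"roll":0,"fingers":0.4},{"translation":[0,0,-0.035],"roll":-7.1,"fingers":0.4},{"translation":[0,0,-0.035],"roll":-7.1,"fingers":0.4},{"translation":[0,0,0],"roll":-7.1,"fingers":0.4},{"translation":[0,0,0],"roll":-7.1,"fingers":0.4},{"translation":[0,0,0],"roll":-7.1,"fingers":0.4},{"translation":[0,0,0],"roll":-7.1,"fingers":0.4}]'|sed -n 2,4p
python3 -m handwheel '[{"translation":[0,0,0],"roll":-7.1,"fingers":0.4},{"translation":[0,0,0],"roll":-0.3,"fingers":0.4},{"translation":[-0.036,0.0279,0],"roll":0,"fingers":0.4},{"translation":[-0.036,0.0279,0],"roll":0,"fingers":0.4},{"translation":[-0.036,0.0279,0],"roll":0,"fingers":0.4},{"translation":[-0.036,0.0279,0],"roll":0,"fingers":0.4},{"translation":[-0.036,0.0279,0],"roll":0,"fingers":0.4},{"translation":[-0.036,0.0279,0],"roll":0,"fingers":0.4},{"translation":[-0.036,0.0279,0],"roll":0,"fingers":0.4},{"translation":[-0.036,0.0279,0],"roll":0,"fingers":0.4}]'|sed -n 2,4p
python3 -m handwheel '[{"translation":[0,0,0.02],"roll":0,"fingers":0.4},{"translation":[0,0,0.035],"roll":0,"fingers":0.4},{"translation":[0,0,0.035],"roll":0,"fingers":0.4},{"translation":[0,0,0.02],"roll":0,"fingers":0.4},{"translation":[0,0,0],"roll":0,"fingers":0.4},{"translation":[0,0,0],"roll":0,"fingers":0.4}]'|sed -n 1,4p
python3 - <<'E'
from h import *
t=optics.snapshot("top"); s=optics.snapshot("side"); print(dial(t)[1],dial(s)[1])
for n,x,y,H in[("S1",.408,-.2027,.014),("S2",.486,-.297,.014),("S3",.5842,-.2865,.014),("T4",.580,-.387,.027)]:
    for q in(t,s): v,f,a=fitslug([q],x,y,H); print(n,v[:2].round(4),np.degrees(v[2]).round(1)%180,round(f),round(a))
plan(.5818,-.3894,.018,-32.5)
E
```

```text
eef_pos: [0.5486, -0.0262, 0.2046]
eef_rot: [0.905, 0.425, 0.001, 0.001]
wrist_force: [1.0, 0.4, 0.7]
eef_pos: [0.5777, -0.3603, 0.204]
eef_rot: [0.878, 0.478, 0.0, 0.0]
wrist_force: [0.9, -0.9, 0.3]
time_s: 38.62
eef_pos: [0.5773, -0.3576, 0.0928]
eef_rot: [0.878, 0.479, -0.0, -0.001]
wrist_force: [0.3, -0.7, 1.0]
0.03314285714285714 0.03371428571428571
S1 [ 0.4002 -0.2122] 141.7 791 852
S1 [ 0.4079 -0.2037] 82.3 493 564
S2 [ 0.4846 -0.2965] 1.0 415 424
S2 [ 0.4857 -0.2978] 6.599999999999994 559 589
S3 [ 0.5792 -0.2904] 75.6 236 236
S3 [ 0.5904 -0.2604] 135.3 403 403
T4 [ 0.5613 -0.3817] 40.1 1006 1038
T4 [ 0.5804 -0.3873] 146.2 152 172
roll -0.2 then tool x -24.1 y 18.4 z(down) 78.3 mm ; a0 -32.7  q6end~-0.02
```

Pan reads about 33.4 mm with three tall slugs in, mid-band. The remaining four go to the tray.

```bash
python3 -m handwheel '[{"translation":[-0.0241,0.0184,0],"roll":0,"fingers":0.4},{"translation":[0,0,0.02],"roll":0,"fingers":0.4},{"translation":[0,0,0.03],"roll":0,"fingers":0.4},{"translation":[0,0,0.02],"roll":0,"fingers":0.4},{"translation":[0,0,0.006],"roll":0,"fingers":0.4},{"translation":[0,0,0],"roll":0,"fingers":0.4},{"translation":[0,0,0],"roll":0,"fingers":0.4}]'|sed -n 2,4p
python3 -m handwheel '[{"translation":[0,0,0],"roll":0,"fingers":0.05},{"translation":[0,0,0],"roll":0,"fingers":0.05},{"translation":[0,0,0],"roll":0,"fingers":0.05},{"translation":[0,0,0],"roll":0,"fingers":0.05},{"translation":[0,0,0],"roll":0,"fingers":0.05}]'
python3 -c "
from h import *
plan(.447,.345,.2,-32.5)"
```

```text
eef_pos: [0.5816, -0.3893, 0.02]
eef_rot: [0.878, 0.48, 0.001, 0.002]
wrist_force: [-0.4, -1.1, 1.0]
time_s: 39.72
eef_pos: [0.5816, -0.3895, 0.0206]
eef_rot: [0.877, 0.48, 0.001, 0.002]
wrist_force: [-1.8, 0.8, 5.0]
finger_gap: 0.102
finger_force: 58.8
roll -0.2 then tool x 547.2 y -508.2 z(down) -179.4 mm ; a0 -32.7  q6end~1.22
```

```bash
python3 -m handwheel '[{"translation":[0,0,-0.02],"roll":0,"fingers":0.05},{"translation":[0,0,-0.035],"roll":0,"fingers":0.05},{"translation":[0,0,-0.035],"roll":0,"fingers":0.05},{"translation":[0,0,-0.035],"roll":0,"fingers":0.05},{"translation":[0,0,-0.035],"roll":0,"fingers":0.05},{"translation":[0,0,-0.02],"roll":0,"fingers":0.05},{"translation":[0.026,-0.0242,0],"roll":0,"fingers":0.05},{"translation":[0.026,-0.0242,0],"roll":0,"fingers":0.05},{"translation":[0.026,-0.0242,0],"roll":0,"fingers":0.05},{"translation":[0.026,-0.0242,0],"roll":0,"fingers":0.05}]'|sed -n '2,3p;5p'
python3 -m handwheel '[{"translation":[0.026,-0.0242,0],"roll":0,"fingers":0.05},{"translation":[0.026,-0.0242,0],"roll":0,"fingers":0.05},{"translation":[0.026,-0.0242,0],"roll":0,"fingers":0.05},{"translation":[0.026,-0.0242,0],"roll":0,"fingers":0.05},{"translation":[0.026,-0.0242,0],"roll":0,"fingers":0.05},{"translation":[0.026,-0.0242,0],"roll":0,"fingers":0.05},{"translation":[0.026,-0.0242,0],"roll":0,"fingers":0.05},{"translation":[0.026,-0.0242,0],"roll":0,"fingers":0.05},{"translation":[0.026,-0.0242,0],"roll":0,"fingers":0.05},{"translation":[0.026,-0.0242,0],"roll":0,"fingers":0.05}]'|sed -n '2,3p;5p'
python3 -m handwheel '[{"translation":[0.026,-0.0242,0],"roll":0,"fingers":0.05},{"translation":[0.026,-0.0242,0],"roll":0,"fingers":0.05},{"translation":[0.026,-0.0242,0],"roll":0,"fingers":0.05},{"translation":[0.026,-0.0242,0],"roll":0,"fingers":0.05},{"translation":[0.026,-0.0242,0],"roll":0,"fingers":0.05},{"translation":[0.026,-0.0242,0],"roll":0,"fingers":0.05},{"translation":[0.026,-0.0242,0],"roll":0,"fingers":0.05},{"translation":[0,0,0],"roll":0,"fingers":0.05},{"translation":[0,0,0],"roll":0,"fingers":0.05}]'
python3 -c "
from h import *
plan(.447,.345,.03,-32.5)"
```

```text
eef_pos: [0.5546, -0.2471, 0.1982]
eef_rot: [0.878, 0.479, 0.0, 0.001]
finger_gap: 0.105
eef_pos: [0.4913, 0.1027, 0.1984]
eef_rot: [0.878, 0.479, 0.001, 0.0]
finger_gap: 0.105
time_s: 42.13
eef_pos: [0.4468, 0.3472, 0.198]
eef_rot: [0.877, 0.481, 0.0, 0.0]
wrist_force: [0.8, -2.3, -1.7]
finger_gap: 0.098
finger_force: 58.9
roll 0.0 then tool x -1.8 y 1.4 z(down) 168.0 mm ; a0 -32.5  q6end~1.22
```

```bash
python3 -m handwheel '[{"translation":[-0.0015,0.001,0.025],"roll":0,"fingers":0.05},{"translation":[0,0,0.035],"roll":0,"fingers":0.05},{"translation":[0,0,0.035],"roll":0,"fingers":0.05},{"translation":[0,0,0.035],"roll":0,"fingers":0.05},{"translation":[0,0,0.025],"roll":0,"fingers":0.05},{"translation":[0,0,0.011],"roll":0,"fingers":0.05},{"translation":[0,0,0],"roll":0,"fingers":0.05},{"translation":[0,0,0],"roll":0,"fingers":0.4},{"translation":[0,0,0],"roll":0,"fingers":0.4},{"translation":[0,0,0],"roll":0,"fingers":0.4}]'|sed -n '2,5p'
python3 -m handwheel '[{"translation":[0,0,-0.01],"roll":0,"fingers":0.4},{"translation":[0,0,-0.03],"roll":0,"fingers":0.4},{"translation":[0,0,-0.04],"roll":0,"fingers":0.4},{"translation":[0,0,-0.04],"roll":-7.1,"fingers":0.4},{"translation":[0,0,-0.04],"roll":-7.1,"fingers":0.4},{"translation":[0,0,0],"roll":-7.1,"fingers":0.4},{"translation":[-0.0366,0.004,0],"roll":-1.2,"fingers":0.4},{"translation":[-0.0366,0.004,0],"roll":0,"fingers":0.4},{"translation":[-0.0366,0.004,0],"roll":0,"fingers":0.4},{"translation":[-0.0366,0.004,0],"roll":0,"fingers":0.4}]'|sed -n '2,5p'
python3 -m handwheel '[{"translation":[-0.0366,0.004,0],"roll":0,"fingers":0.4},{"translation":[-0.0366,0.004,0],"roll":0,"fingers":0.4},{"translation":[-0.0366,0.004,0],"roll":0,"fingers":0.4},{"translation":[-0.0366,0.004,0],"roll":0,"fingers":0.4},{"translation":[-0.0366,0.004,0],"roll":0,"fingers":0.4},{"translation":[-0.0366,0.004,0],"roll":0,"fingers":0.4},{"translation":[-0.0366,0.004,0],"roll":0,"fingers":0.4},{"translation":[-0.0366,0.004,0],"roll":0,"fingers":0.4},{"translation":[0,0,0],"roll":0,"fingers":0.4},{"translation":[0,0,0],"roll":0,"fingers":0.4}]'|sed -n '2,5p'
python3 - <<'E'
from h import *
t=optics.snapshot("top"); s=optics.snapshot("side"); print(dial(t)[1],dial(s)[1])
for n,x,y,H,z in[("S1",.408,-.2027,.014,0),("S2",.486,-.297,.014,0),("S3",.5842,-.2865,.014,0),("T4tray",.445,.347,.027,.005)]:
    for q in(t,s): v,f,a=fitslug([q],x,y,H,z); print(n,v[:2].round(4),np.degrees(v[2]).round(1)%180,round(f),round(a))
plan(.4097,-.2057,.006,-10)
E
```

```text
eef_pos: [0.4498, 0.3448, 0.0344]
eef_rot: [0.878, 0.48, 0.003, 0.0]
wrist_force: [0.3, 0.4, -0.3]
finger_gap: 0.398
eef_pos: [0.4367, 0.196, 0.1935]
eef_rot: [0.767, 0.642, 0.001, 0.001]
wrist_force: [0.9, -0.5, 0.2]
finger_gap: 0.397
eef_pos: [0.4166, -0.0985, 0.1932]
eef_rot: [0.768, 0.64, 0.001, 0.001]
wrist_force: [-0.2, 0.5, 0.1]
finger_gap: 0.405
0.03314285714285714 0.03371428571428571
S1 [ 0.3899 -0.1874] 85.9 240 248
S1 [ 0.4089 -0.2026] 84.1 407 443
S2 [ 0.4851 -0.2968] 3.3 50 111
S2 [ 0.4864 -0.2977] 3.2 102 209
S3 [ 0.5897 -0.2864] 0.4 204 204
S3 [ 0.5921 -0.2955] 32.7 41 133
T4tray [0.4471 0.3457] 148.8 134 213
T4tray [0.4319 0.3559] 23.6 52 52
roll -0.2 then tool x -108.9 y 12.2 z(down) 186.5 mm ; a0 -10.2  q6end~-0.29
```

```bash
python3 -m handwheel '[{"translation":[-0.036,0.004,0.01],"roll":0,"fingers":0.4},{"translation":[-0.036,0.004,0.02],"roll":0,"fingers":0.4},{"translation":[-0.0369,0.0042,0.02],"roll":0,"fingers":0.4},{"translation":[0,0,0.035],"roll":0,"fingers":0.4},{"translation":[0,0,0.035],"roll":0,"fingers":0.4},{"translation":[0,0,0.025],"roll":0,"fingers":0.4},{"translation":[0,0,0.01],"roll":0,"fingers":0.4},{"translation":[0,0,0],"roll":0,"fingers":0.4},{"translation":[0,0,0],"roll":0,"fingers":0.4}]'|sed -n '2,5p'
python3 - <<'E'
from h import *
plan(.4097,-.2057,.006,-10)
t=optics.snapshot("top"); s=optics.snapshot("side")
for q in(t,s):
    for d in nets.landmark_of(q,"short1")[:5]: print(round(d["score"],2),world(q,d["centre"]).round(3))
v,f,a=fitslug([s],.4085,-.2031,.014); print("S1 side",v[:2].round(4),np.degrees(v[2]).round(1)%180,round(f),round(a))
E
```

```text
eef_pos: [0.4099, -0.2052, 0.0377]
eef_rot: [0.766, 0.642, 0.0, 0.0]
wrist_force: [0.2, 0.5, 0.6]
finger_gap: 0.401
roll -0.1 then tool x -0.5 y -0.1 z(down) 31.7 mm ; a0 -10.1  q6end~-0.29
0.58 [ 0.566 -0.325 -0.001]
0.58 [ 0.647 -0.207  0.005]
0.51 [ 0.484 -0.294 -0.003]
0.73 [ 0.483 -0.297  0.002]
0.71 [ 0.406 -0.202  0.001]
0.57 [ 0.574 -0.322 -0.001]
S1 side [ 0.4083 -0.2035] 83.9 569 631
```

```bash
python3 -m handwheel '[{"translation":[0,0,0.02],"roll":0,"fingers":0.4},{"translation":[0,0,0.011],"roll":0,"fingers":0.4},{"translation":[0,0,0],"roll":0,"fingers":0.4},{"translation":[0,0,0],"roll":0,"fingers":0.05},{"translation":[0,0,0],"roll":0,"fingers":0.05},{"translation":[0,0,0],"roll":0,"fingers":0.05},{"translation":[0,0,0],"roll":0,"fingers":0.05},{"translation":[0,0,0],"roll":0,"fingers":0.05}]'
python3 -m handwheel '[{"translation":[0,0,-0.02],"roll":0,"fingers":0.05},{"translation":[0,0,-0.035],"roll":0,"fingers":0.05},{"translation":[0,0,-0.035],"roll":0,"fingers":0.05},{"translation":[0,0,-0.035],"roll":0,"fingers":0.05},{"translation":[0,0,-0.035],"roll":0,"fingers":0.05},{"translation":[0,0,-0.02],"roll":0,"fingers":0.05},{"translation":[0.0337,-0.0071,0],"roll":0,"fingers":0.05},{"translation":[0.0337,-0.0071,0],"roll":0,"fingers":0.05},{"translation":[0.0337,-0.0071,0],"roll":0,"fingers":0.05},{"translation":[0.0337,-0.0071,0],"roll":0,"fingers":0.05}]'|sed -n '2,5p'
python3 -m handwheel '[{"translation":[0.0337,-0.0071,0],"roll":0,"fingers":0.05},{"translation":[0.0337,-0.0071,0],"roll":0,"fingers":0.05},{"translation":[0.0337,-0.0071,0],"roll":0,"fingers":0.05},{"translation":[0.0337,-0.0071,0],"roll":0,"fingers":0.05},{"translation":[0.0337,-0.0071,0],"roll":0,"fingers":0.05},{"translation":[0.0337,-0.0071,0],"roll":0,"fingers":0.05},{"translation":[0.0337,-0.0071,0],"roll":0,"fingers":0.05},{"translation":[0.0337,-0.0071,0],"roll":0,"fingers":0.05},{"translation":[0.0337,-0.0071,0],"roll":0,"fingers":0.05},{"translation":[0.0337,-0.0071,0],"roll":0,"fingers":0.05}]'|sed -n '2,5p'
python3 -m handwheel '[{"translation":[0.0337,-0.0071,0],"roll":0,"fingers":0.05},{"translation":[0.0337,-0.0071,0],"roll":0,"fingers":0.05},{"translation":[0,0,0.02],"roll":0,"fingers":0.05},{"translation":[0,0,0.035],"roll":0,"fingers":0.05},{"translation":[0,0,0.035],"roll":0,"fingers":0.05},{"translation":[0,0,0.03],"roll":0,"fingers":0.05},{"translation":[0,0,0],"roll":0,"fingers":0.05},{"translation":[0,0,0],"roll":0,"fingers":0.05}]'
python3 - <<'E'
from h import *
plan(.392,.345,.016,-10)
t=optics.snapshot("top"); s=optics.snapshot("side"); print(dial(t)[1],dial(s)[1])
for n,x,y in(("S2",.4851,-.2968),("S3",.570,-.323)):
    for q in(t,s): v,f,a=fitslug([q],x,y,.014); print(n,v[:2].round(4),np.degrees(v[2]).round(1)%180,round(f),round(a))
E
```

```text
time_s: 46.35
eef_pos: [0.4097, -0.2064, 0.0069]
eef_rot: [0.767, 0.642, 0.0, 0.001]
wrist_force: [-1.8, 0.8, 7.1]
finger_gap: 0.114
finger_force: 59.3
eef_pos: [0.4047, -0.0667, 0.186]
eef_rot: [0.767, 0.641, 0.0, 0.0]
wrist_force: [0.9, 0.5, -1.3]
finger_gap: 0.109
eef_pos: [0.3942, 0.2782, 0.1858]
eef_rot: [0.767, 0.642, 0.0, 0.0]
wrist_force: [0.0, 0.2, -1.1]
finger_gap: 0.109
time_s: 48.68
eef_pos: [0.3912, 0.3444, 0.0646]
eef_rot: [0.767, 0.642, -0.002, -0.0]
wrist_force: [1.0, 0.7, 0.1]
finger_gap: 0.113
finger_force: 58.8
roll -0.2 then tool x 0.7 y 0.7 z(down) 48.6 mm ; a0 -10.2  q6end~0.90
0.03314285714285714 0.03371428571428571
S2 [ 0.4851 -0.2967] 3.6999999999999886 52 115
S2 [ 0.4863 -0.2977] 4.9 93 196
S3 [ 0.5686 -0.3236] 136.1 54 126
S3 [ 0.5701 -0.3246] 137.2 87 187
```

```bash
python3 -m handwheel '[{"translation":[0,0,0.025],"roll":0,"fingers":0.05},{"translation":[0,0,0.016],"roll":0,"fingers":0.05},{"translation":[0,0,0.006],"roll":0,"fingers":0.05},{"translation":[0,0,0],"roll":0,"fingers":0.05},{"translation":[0,0,0],"roll":0,"fingers":0.35},{"translation":[0,0,0],"roll":0,"fingers":0.35},{"translation":[0,0,0],"roll":0,"fingers":0.35},{"translation":[0,0,-0.01],"roll":0,"fingers":0.35},{"translation":[0,0,-0.03],"roll":0,"fingers":0.35},{"translation":[0,0,-0.04],"roll":0,"fingers":0.4}]'|sed -n '2,5p'
python3 -m handwheel '[{"translation":[0,0,-0.04],"roll":-7,"fingers":0.4},{"translation":[0,0,-0.04],"roll":-7,"fingers":0.4},{"translation":[-0.0382,0.003,0],"roll":0,"fingers":0.4},{"translation":[-0.0382,0.003,0],"roll":0,"fingers":0.4},{"translation":[-0.0382,0.003,0],"roll":0,"fingers":0.4},{"translation":[-0.0382,0.003,0],"roll":0,"fingers":0.4},{"translation":[-0.0382,0.003,0],"roll":0,"fingers":0.4},{"translation":[-0.0382,0.003,0],"roll":0,"fingers":0.4},{"translation":[-0.0382,0.003,0],"roll":0,"fingers":0.4},{"translation":[-0.0382,0.003,0],"roll":0,"fingers":0.4}]'|sed -n '2,5p'
python3 -m handwheel '[{"translation":[-0.0382,0.003,0],"roll":0,"fingers":0.4},{"translation":[-0.0382,0.003,0],"roll":0,"fingers":0.4},{"translation":[-0.0382,0.003,0],"roll":0,"fingers":0.4},{"translation":[-0.0382,0.003,0],"roll":0,"fingers":0.4},{"translation":[-0.0382,0.003,0],"roll":0,"fingers":0.4},{"translation":[-0.0382,0.003,0],"roll":0,"fingers":0.4},{"translation":[-0.0382,0.003,0],"roll":0,"fingers":0.4},{"translation":[-0.0382,0.003,0],"roll":0,"fingers":0.4},{"translation":[-0.0382,0.003,0.01],"roll":0,"fingers":0.4},{"translation":[0,0,0.03],"roll":0,"fingers":0.4}]'|sed -n '2,5p'
python3 -m handwheel '[{"translation":[0,0,0.035],"roll":0,"fingers":0.4},{"translation":[0,0,0.035],"roll":0,"fingers":0.4},{"translation":[0,0,0],"roll":0,"fingers":0.4},{"translation":[0,0,0],"roll":0,"fingers":0.4},{"translation":[0,0,0],"roll":0,"fingers":0.4}]'|sed -n '2,5p'
python3 -c "
from h import *
plan(.4875,-.2997,.007,4)"
```

```text
eef_pos: [0.3902, 0.3438, 0.0978]
eef_rot: [0.767, 0.642, -0.003, -0.001]
wrist_force: [1.7, 0.9, -0.8]
finger_gap: 0.4
eef_pos: [0.4371, 0.04, 0.1803]
eef_rot: [0.683, 0.73, 0.001, 0.001]
wrist_force: [-0.3, -0.0, -0.4]
finger_gap: 0.4
eef_pos: [0.4899, -0.3091, 0.1451]
eef_rot: [0.685, 0.729, -0.001, 0.008]
wrist_force: [1.1, -1.5, -0.6]
finger_gap: 0.397
eef_pos: [0.488, -0.3005, 0.0716]
eef_rot: [0.683, 0.73, -0.0, 0.002]
wrist_force: [0.5, -0.7, 0.8]
finger_gap: 0.405
roll -0.2 then tool x 0.9 y -0.4 z(down) 64.6 mm ; a0 3.8  q6end~-0.62
```

```bash
python3 -m handwheel '[{"translation":[0.0005,0,0.025],"roll":0,"fingers":0.4},{"translation":[0,0,0.025],"roll":0,"fingers":0.4},{"translation":[0,0,0.014],"roll":0,"fingers":0.4},{"translation":[0,0,0],"roll":0,"fingers":0.4},{"translation":[0,0,0],"roll":0,"fingers":0.4},{"translation":[0,0,0],"roll":0,"fingers":0.05},{"translation":[0,0,0],"roll":0,"fingers":0.05},{"translation":[0,0,0],"roll":0,"fingers":0.05},{"translation":[0,0,0],"roll":0,"fingers":0.05},{"translation":[0,0,0],"roll":0,"fingers":0.05}]'
python3 -m handwheel '[{"translation":[0,0,-0.02],"roll":0,"fingers":0.05},{"translation":[0,0,-0.035],"roll":0,"fingers":0.05},{"translation":[0,0,-0.035],"roll":0,"fingers":0.05},{"translation":[0,0,-0.035],"roll":0,"fingers":0.05},{"translation":[0,0,-0.035],"roll":0,"fingers":0.05},{"translation":[0,0,-0.02],"roll":0,"fingers":0.05},{"translation":[0.0364,0,0],"roll":0,"fingers":0.05},{"translation":[0.0364,0,0],"roll":0,"fingers":0.05},{"translation":[0.0364,0,0],"roll":0,"fingers":0.05},{"translation":[0.0364,0,0],"roll":0,"fingers":0.05}]'|sed -n '2,5p'
python3 -m handwheel '[{"translation":[0.0364,0,0],"roll":0,"fingers":0.05},{"translation":[0.0364,0,0],"roll":0,"fingers":0.05},{"translation":[0.0364,0,0],"roll":0,"fingers":0.05},{"translation":[0.0364,0,0],"roll":0,"fingers":0.05},{"translation":[0.0364,0,0],"roll":0,"fingers":0.05},{"translation":[0.0364,0,0],"roll":0,"fingers":0.05},{"translation":[0.0364,0,0],"roll":0,"fingers":0.05},{"translation":[0.0364,0,0],"roll":0,"fingers":0.05},{"translation":[0.0364,0,0],"roll":0,"fingers":0.05},{"translation":[0.0364,0,0],"roll":0,"fingers":0.05}]'|sed -n '2,5p'
python3 -m handwheel '[{"translation":[0.0364,-0.0024,0],"roll":0,"fingers":0.05},{"translation":[0,0,0.02],"roll":0,"fingers":0.05},{"translation":[0,0,0.035],"roll":0,"fingers":0.05},{"translation":[0,0,0.035],"roll":0,"fingers":0.05},{"translation":[0,0,0.03],"roll":0,"fingers":0.05},{"translation":[0,0,0],"roll":0,"fingers":0.05},{"translation":[0,0,0],"roll":0,"fingers":0.05}]'
python3 -c "
from h import *
plan(.447,.245,.016,4)"
```

```text
time_s: 52.53
eef_pos: [0.488, -0.3008, 0.0076]
eef_rot: [0.683, 0.73, -0.0, 0.002]
wrist_force: [-2.2, 0.2, 6.9]
finger_gap: 0.097
finger_force: 58.8
eef_pos: [0.4771, -0.1526, 0.1863]
eef_rot: [0.683, 0.73, 0.0, 0.001]
wrist_force: [1.1, 0.9, 0.4]
finger_gap: 0.045
eef_pos: [0.4529, 0.2115, 0.1863]
eef_rot: [0.683, 0.73, 0.001, 0.001]
wrist_force: [0.6, -1.2, 0.2]
finger_gap: 0.046
time_s: 54.78
eef_pos: [0.4472, 0.2455, 0.0647]
eef_rot: [0.683, 0.73, -0.001, -0.001]
wrist_force: [0.9, 0.7, 0.2]
finger_gap: 0.052
finger_force: 0.0
roll -0.2 then tool x -0.5 y -0.2 z(down) 48.7 mm ; a0 3.8  q6end~0.43
```

S2 slipped out (gap 0.05). Finding where it went.

Run:
```python
from h import *
t=optics.snapshot("top"); s=optics.snapshot("side"); print(dial(t)[1],dial(s)[1])
for q in(t,s):
    for d in nets.landmark_of(q,"short1")[:6]: print(round(d["score"],2),world(q,d["centre"]).round(3))
for n,x,y in(("S2",.4851,-.2968),("S3",.5686,-.3236)):
    for q in(t,s): v,f,a=fitslug([q],x,y,.014); print(n,v[:2].round(4),np.degrees(v[2]).round(1)%180,round(f),round(a))
plan(.571,-.3262,.1,-44)
```

```text
0.03314285714285714 0.03371428571428571
0.69 [ 0.489 -0.29   0.018]
0.62 [0.395 0.353 0.003]
0.5 [ 0.562 -0.324  0.001]
0.7 [ 0.569 -0.321 -0.003]
0.58 [ 0.493 -0.295  0.018]
0.5 [0.392 0.354 0.003]
S2 [ 0.5029 -0.2929] 173.6 139 163
S2 [ 0.5027 -0.2942] 100.8 151 176
S3 [ 0.5687 -0.3235] 137.0 55 127
S3 [ 0.5701 -0.3246] 137.3 92 209
roll 47.8 then tool x -328.0 y 484.5 z(down) -32.3 mm ; a0 3.8  q6end~0.25
```

Run:
```python
from h import *
t=optics.snapshot("top"); s=optics.snapshot("side")
a=np.round(proj(t,[.492,-.293,.01])).astype(int); b=np.round(proj(s,[.494,-.294,.01])).astype(int); print(a,b)
c=lambda im,p:cv2.resize(im[p[1]-16:p[1]+16,p[0]-16:p[0]+16],(400,400),interpolation=cv2.INTER_CUBIC)
cv2.imwrite("pics/l.png",np.hstack([c(t["img"],a),c(s["img"],b)]))
```

```text
[407 215] [337 313]
```

View pics/l.png

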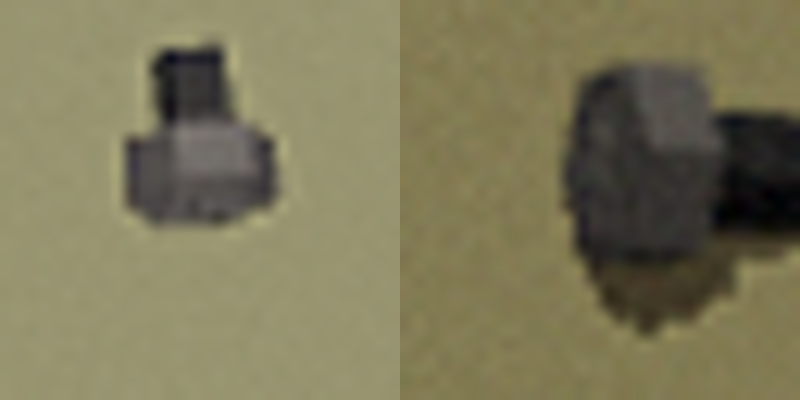

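S2 lies on its side with the tang along +x: left crop, underside at (200,222), tang end at (190,48). The tray rule has no tilt limit, so I'll grip it lengthwise, underside to tang end.

Run:
```python
from h import *
t=optics.snapshot("top")
f=lambda u:(391+u[0]/12.5-.5,199+u[1]/12.5-.5)
a=onplane(t,f((200,215)),.015); b=onplane(t,f((190,48)),.015); m=(a+b)/2+[.0024,-.0027,0]
print(a,b,np.hypot(*(a-b)[:2]),np.degrees(np.arctan2(*(b-a)[1::-1])),m); plan(m[0],m[1],.1,3.8)
```

```text
[ 0.48957745 -0.29159067  0.015     ] [ 0.52822917 -0.28978137  0.015     ] 0.03869404490319941 2.680083259164341 [ 0.51130331 -0.29338602  0.015     ]
roll 0.0 then tool x -542.3 y 26.2 z(down) -33.6 mm ; a0 3.8  q6end~-0.59
```

```bash
python3 -m handwheel '[{"translation":[0,0,-0.03],"roll":0,"fingers":0.62},{"translation":[0,0,-0.04],"roll":0,"fingers":0.62},{"translation":[0,0,-0.04],"roll":0,"fingers":0.62},{"translation":[-0.0362,0.0017,-0.01],"roll":0,"fingers":0.62},{"translation":[-0.0362,0.0017,0],"roll":0,"fingers":0.62},{"translation":[-0.0362,0.0017,0],"roll":0,"fingers":0.62},{"translation":[-0.0362,0.0017,0],"roll":0,"fingers":0.62},{"translation":[-0.0362,0.0017,0],"roll":0,"fingers":0.62},{"translation":[-0.0362,0.0017,0],"roll":0,"fingers":0.62},{"translation":[-0.0362,0.0017,0],"roll":0,"fingers":0.62}]'|sed -n '2,5p'
python3 -m handwheel '[{"translation":[-0.0362,0.0017,0],"roll":0,"fingers":0.62},{"translation":[-0.0362,0.0017,0],"roll":0,"fingers":0.62},{"translation":[-0.0362,0.0017,0],"roll":0,"fingers":0.62},{"translation":[-0.0362,0.0017,0],"roll":0,"fingers":0.62},{"translation":[-0.0362,0.0017,0],"roll":0,"fingers":0.62},{"translation":[-0.0362,0.0017,0],"roll":0,"fingers":0.62},{"translation":[-0.0362,0.0017,0],"roll":0,"fingers":0.62},{"translation":[-0.0362,0.0017,0.01],"roll":0,"fingers":0.62},{"translation":[0,0,0.03],"roll":0,"fingers":0.62},{"translation":[0,0,0.035],"roll":0,"fingers":0.62}]'|sed -n '2,5p'
python3 -m handwheel '[{"translation":[0,0,0.035],"roll":0,"fingers":0.62},{"translation":[0,0,0.03],"roll":0,"fingers":0.62},{"translation":[0,0,0],"roll":0,"fingers":0.62},{"translation":[0,0,0],"roll":0,"fingers":0.62},{"translation":[0,0,0],"roll":0,"fingers":0.62}]'|sed -n '2,5p'
python3 -c "
from h import *
plan(.5108,-.2934,-.004,3.5)"
```

```text
eef_pos: [0.4768, -0.0082, 0.1856]
eef_rot: [0.683, 0.73, 0.0, 0.001]
wrist_force: [0.8, -0.5, -0.9]
finger_gap: 0.62
eef_pos: [0.5114, -0.2986, 0.1122]
eef_rot: [0.684, 0.729, 0.0, 0.004]
wrist_force: [1.2, 0.2, -0.4]
finger_gap: 0.621
eef_pos: [0.5109, -0.2956, 0.0472]
eef_rot: [0.683, 0.73, 0.0, 0.002]
wrist_force: [-1.1, -0.3, -0.0]
finger_gap: 0.618
roll 0.3 then tool x 2.2 y 0.1 z(down) 51.2 mm ; a0 3.8  q6end~-0.58
```

```bash
python3 -m handwheel '[{"translation":[0.0022,0,0.02],"roll":0,"fingers":0.62},{"translation":[0,0,0.02],"roll":0,"fingers":0.62},{"translation":[0,0,0.008],"roll":0,"fingers":0.62},{"translation":[0,0,0],"roll":0,"fingers":0.62},{"translation":[0,0,0],"roll":0,"fingers":0.62},{"translation":[0,0,0],"roll":0,"fingers":0.1},{"translation":[0,0,0],"roll":0,"fingers":0.1},{"translation":[0,0,0],"roll":0,"fingers":0.1},{"translation":[0,0,0],"roll":0,"fingers":0.1},{"translation":[0,0,0],"roll":0,"fingers":0.1}]'
python3 -m handwheel '[{"translation":[0,0,-0.01],"roll":0,"fingers":0.1},{"translation":[0,0,-0.01],"roll":0,"fingers":0.1},{"translation":[0,0,-0.01],"roll":0,"fingers":0.1},{"translation":[0,0,0],"roll":0,"fingers":0.1}]'|sed -n '2,6p'
```

```text
time_s: 58.05
eef_pos: [0.5104, -0.2932, -0.0015]
eef_rot: [0.683, 0.73, 0.0, 0.001]
wrist_force: [-1.6, 0.6, 6.0]
finger_gap: 0.137
finger_force: 57.6
eef_pos: [0.5111, -0.2937, 0.0299]
eef_rot: [0.683, 0.73, 0.0, 0.003]
wrist_force: [0.3, -0.5, -1.2]
finger_gap: 0.129
finger_force: 56.8
```

```bash
python3 -m handwheel '[{"translation":[0,0,-0.03],"roll":0,"fingers":0.1},{"translation":[0,0,-0.035],"roll":0,"fingers":0.1},{"translation":[0,0,-0.035],"roll":0,"fingers":0.1},{"translation":[0,0,-0.035],"roll":0,"fingers":0.1},{"translation":[0,0,-0.035],"roll":0,"fingers":0.1},{"translation":[0.02,-0.001,0],"roll":0,"fingers":0.1},{"translation":[0.0361,-0.0019,0],"roll":0,"fingers":0.1},{"translation":[0.0361,-0.0019,0],"roll":0,"fingers":0.1},{"translation":[0.0361,-0.0019,0],"roll":0,"fingers":0.1},{"translation":[0.0361,-0.0019,0],"roll":0,"fingers":0.1}]'|sed -n '2,6p'
python3 -m handwheel '[{"translation":[0.0361,-0.0019,0],"roll":0,"fingers":0.1},{"translation":[0.0361,-0.0019,0],"roll":0,"fingers":0.1},{"translation":[0.0361,-0.0019,0],"roll":0,"fingers":0.1},{"translation":[0.0361,-0.0019,0],"roll":0,"fingers":0.1},{"translation":[0.0361,-0.0019,0],"roll":0,"fingers":0.1},{"translation":[0.0361,-0.0019,0],"roll":0,"fingers":0.1},{"translation":[0.0361,-0.0019,0],"roll":0,"fingers":0.1},{"translation":[0.0361,-0.0019,0],"roll":0,"fingers":0.1},{"translation":[0.0361,-0.0019,0],"roll":0,"fingers":0.1},{"translation":[0.0361,-0.0019,0],"roll":0,"fingers":0.1}]'|sed -n '2,6p'
python3 -m handwheel '[{"translation":[0.0161,-0.001,0.02],"roll":0,"fingers":0.1},{"translation":[0,0,0.035],"roll":0,"fingers":0.1},{"translation":[0,0,0.035],"roll":0,"fingers":0.1},{"translation":[0,0,0.035],"roll":0,"fingers":0.1},{"translation":[0,0,0.015],"roll":0,"fingers":0.1},{"translation":[0,0,0],"roll":0,"fingers":0.1},{"translation":[0,0,0],"roll":0,"fingers":0.1}]'
python3 - <<'E'
from h import *
plan(.447,.245,.03,3.8)
s=optics.snapshot("side"); b=np.round(proj(s,[.447,.245,.06])).astype(int)
cv2.imwrite("pics/m.png",cv2.resize(s["img"][b[1]-25:b[1]+25,b[0]-25:b[0]+25],(500,500),interpolation=cv2.INTER_CUBIC))
for d in nets.landmark_of(s,"short1")[:5]: print(round(d["score"],2),world(s,d["centre"]).round(3))
E
```

```text
eef_pos: [0.4892, -0.1272, 0.1968]
eef_rot: [0.683, 0.73, 0.0, 0.0]
wrist_force: [1.6, 0.9, -0.7]
finger_gap: 0.134
finger_force: 57.0
eef_pos: [0.4462, 0.232, 0.197]
eef_rot: [0.683, 0.73, 0.0, 0.0]
wrist_force: [0.4, -0.5, -1.1]
finger_gap: 0.133
finger_force: 57.0
time_s: 60.63
eef_pos: [0.4442, 0.2461, 0.0565]
eef_rot: [0.683, 0.73, -0.001, -0.0]
wrist_force: [0.2, -0.5, -1.3]
finger_gap: 0.133
finger_force: 57.1
roll 0.0 then tool x -1.2 y 2.7 z(down) 26.5 mm ; a0 3.8  q6end~0.44
0.58 [0.392 0.349 0.002]
0.53 [0.433 0.246 0.074]
0.52 [ 0.571 -0.32   0.001]
0.16 [ 0.492 -0.092  0.066]
```

View pics/m.png

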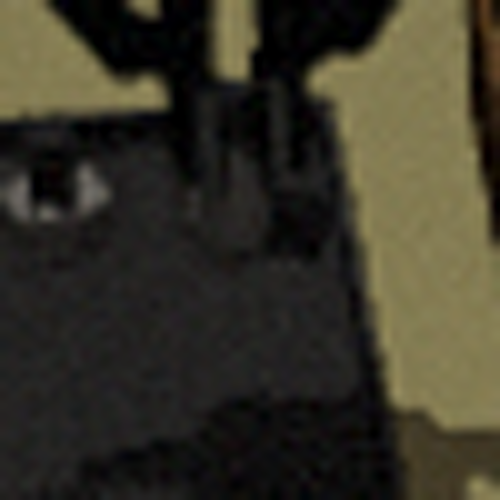

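The side crop shows the hex (200–250,220) held across its thickness with the tang pointing right. Lower it, 12 mm towards -x, and release with a small opening.

```bash
python3 -m handwheel '[{"translation":[0,-0.012,0.015],"roll":0,"fingers":0.1},{"translation":[0,0,0.02],"roll":0,"fingers":0.1},{"translation":[0,0,0.01],"roll":0,"fingers":0.1},{"translation":[0,0,0],"roll":0,"fingers":0.1},{"translation":[0,0,0],"roll":0,"fingers":0.26},{"translation":[0,0,0],"roll":0,"fingers":0.26},{"translation":[0,0,0],"roll":0,"fingers":0.26}]'
python3 -m handwheel '[{"translation":[0,0,-0.015],"roll":0,"fingers":0.26},{"translation":[0,0,-0.03],"roll":0,"fingers":0.3},{"translation":[0,0,-0.04],"roll":7,"fingers":0.4},{"translation":[0,0,-0.04],"roll":7,"fingers":0.4},{"translation":[0,0,-0.04],"roll":7,"fingers":0.4},{"translation":[0,0,-0.02],"roll":7,"fingers":0.4},{"translation":[0,0,0],"roll":7,"fingers":0.4},{"translation":[0,0,0],"roll":7,"fingers":0.4},{"translation":[0,0,0],"roll":5.8,"fingers":0.4},{"translation":[0,0,0],"roll":0,"fingers":0.4}]'
python3 - <<'E'
from h import *
plan(.571,-.3262,.1,-44)
s=optics.snapshot("side")
for d in nets.landmark_of(s,"short1")[:5]: print(round(d["score"],2),world(s,d["centre"]).round(3))
v,f,a=fitslug([s],.5701,-.3246,.014); print("S3",v[:2].round(4),np.degrees(v[2]).round(1)%180,round(f),round(a))
E
```

```text
time_s: 61.32
eef_pos: [0.4345, 0.2458, 0.0133]
eef_rot: [0.683, 0.73, 0.001, 0.001]
wrist_force: [0.2, 1.4, 0.1]
finger_gap: 0.264
finger_force: 0.0
time_s: 62.15
eef_pos: [0.4333, 0.2455, 0.198]
eef_rot: [0.921, 0.39, 0.001, 0.0]
wrist_force: [0.1, -0.5, -1.4]
finger_gap: 0.401
finger_force: 0.0
roll -0.1 then tool x -315.6 y 496.2 z(down) 98.0 mm ; a0 -44.1  q6end~0.25
0.61 [ 0.569 -0.324  0.002]
0.6 [0.424 0.249 0.023]
0.4 [0.394 0.349 0.003]
S3 [ 0.5701 -0.3247] 137.4 88 199
```

```bash
python3 -m handwheel '[{"translation":[-0.0197,0.031,0],"roll":0,"fingers":0.4},{"translation":[-0.0197,0.031,0],"roll":0,"fingers":0.4},{"translation":[-0.0197,0.031,0],"roll":0,"fingers":0.4},{"translation":[-0.0197,0.031,0],"roll":0,"fingers":0.4},{"translation":[-0.0197,0.031,0],"roll":0,"fingers":0.4},{"translation":[-0.0197,0.031,0],"roll":0,"fingers":0.4},{"translation":[-0.0197,0.031,0],"roll":0,"fingers":0.4},{"translation":[-0.0197,0.031,0],"roll":0,"fingers":0.4},{"translation":[-0.0197,0.031,0],"roll":0,"fingers":0.4},{"translation":[-0.0197,0.031,0],"roll":0,"fingers":0.4}]'|sed -n '2,5p'
python3 -m handwheel '[{"translation":[-0.0197,0.031,0],"roll":0,"fingers":0.4},{"translation":[-0.0197,0.031,0],"roll":0,"fingers":0.4},{"translation":[-0.0197,0.031,0],"roll":0,"fingers":0.4},{"translation":[-0.0197,0.031,0],"roll":0,"fingers":0.4},{"translation":[-0.0197,0.031,0],"roll":0,"fingers":0.4},{"translation":[-0.0197,0.031,0.01],"roll":0,"fingers":0.4},{"translation":[0,0,0.03],"roll":0,"fingers":0.4},{"translation":[0,0,0.035],"roll":0,"fingers":0.4},{"translation":[0,0,0.035],"roll":0,"fingers":0.4},{"translation":[0,0,0.03],"roll":0,"fingers":0.4}]'|sed -n '2,5p'
python3 -m handwheel '[{"translation":[0,0,0.015],"roll":0,"fingers":0.4},{"translation":[0,0,0],"roll":0,"fingers":0.4},{"translation":[0,0,0],"roll":0,"fingers":0.4},{"translation":[0,0,0],"roll":0,"fingers":0.4}]'|sed -n '2,5p'
python3 -c "
from h import *
plan(.571,-.3264,.003,-43.5)"
```

```text
eef_pos: [0.5192, -0.1136, 0.197]
eef_rot: [0.92, 0.392, 0.0, 0.0]
wrist_force: [0.7, 0.8, -0.3]
finger_gap: 0.4
eef_pos: [0.5701, -0.3258, 0.0543]
eef_rot: [0.92, 0.392, -0.0, -0.001]
wrist_force: [0.3, 0.6, -1.2]
finger_gap: 0.399
eef_pos: [0.572, -0.3269, 0.0438]
eef_rot: [0.92, 0.391, 0.001, 0.001]
wrist_force: [0.6, -0.8, 1.0]
finger_gap: 0.399
roll -0.4 then tool x -0.3 y -1.0 z(down) 40.8 mm ; a0 -43.9  q6end~0.24
```

```bash
python3 -m handwheel '[{"translation":[0,-0.001,0.02],"roll":0,"fingers":0.4},{"translation":[0,0,0.015],"roll":0,"fingers":0.4},{"translation":[0,0,0.005],"roll":0,"fingers":0.4},{"translation":[0,0,0],"roll":0,"fingers":0.4},{"translation":[0,0,0],"roll":0,"fingers":0.05},{"translation":[0,0,0],"roll":0,"fingers":0.05},{"translation":[0,0,0],"roll":0,"fingers":0.05},{"translation":[0,0,0],"roll":0,"fingers":0.05},{"translation":[0,0,0],"roll":0,"fingers":0.05}]'
python3 -m handwheel '[{"translation":[0,0,-0.01],"roll":0,"fingers":0.05},{"translation":[0,0,-0.01],"roll":0,"fingers":0.05},{"translation":[0,0,-0.01],"roll":0,"fingers":0.05},{"translation":[0,0,0],"roll":0,"fingers":0.05}]'
python3 -c "
from h import *
plan(.396,.250,.003,-44)"
```

```text
time_s: 65.0
eef_pos: [0.5707, -0.3257, 0.0028]
eef_rot: [0.92, 0.391, 0.0, 0.001]
wrist_force: [-0.4, 0.5, 3.7]
finger_gap: 0.131
finger_force: 58.9
time_s: 65.33
eef_pos: [0.5719, -0.3267, 0.0353]
eef_rot: [0.92, 0.391, 0.001, 0.002]
wrist_force: [0.5, 0.2, -0.7]
finger_gap: 0.133
finger_force: 58.6
roll 0.0 then tool x 292.7 y -527.1 z(down) 32.3 mm ; a0 -44.0  q6end~1.33
```

```bash
python3 -m handwheel '[{"translation":[0,0,-0.03],"roll":0,"fingers":0.05},{"translation":[0,0,-0.035],"roll":0,"fingers":0.05},{"translation":[0,0,-0.035],"roll":0,"fingers":0.05},{"translation":[0,0,-0.035],"roll":0,"fingers":0.05},{"translation":[0,0,-0.02],"roll":0,"fingers":0.05},{"translation":[0.0167,-0.0319,0],"roll":0,"fingers":0.05},{"translation":[0.0167,-0.0319,0],"roll":0,"fingers":0.05},{"translation":[0.0167,-0.0319,0],"roll":0,"fingers":0.05},{"translation":[0.0167,-0.0319,0],"roll":0,"fingers":0.05},{"translation":[0.0167,-0.0319,0],"roll":0,"fingers":0.05}]'|sed -n '2,5p'
python3 -m handwheel '[{"translation":[0.0167,-0.0319,0],"roll":0,"fingers":0.05},{"translation":[0.0167,-0.0319,0],"roll":0,"fingers":0.05},{"translation":[0.0167,-0.0319,0],"roll":0,"fingers":0.05},{"translation":[0.0167,-0.0319,0],"roll":0,"fingers":0.05},{"translation":[0.0167,-0.0319,0],"roll":0,"fingers":0.05},{"translation":[0.0167,-0.0319,0],"roll":0,"fingers":0.05},{"translation":[0.0167,-0.0319,0],"roll":0,"fingers":0.05},{"translation":[0.0167,-0.0319,0],"roll":0,"fingers":0.05},{"translation":[0.0167,-0.0319,0],"roll":0,"fingers":0.05},{"translation":[0.0167,-0.0319,0],"roll":0,"fingers":0.05}]'|sed -n '2,5p'
python3 -m handwheel '[{"translation":[0.0167,-0.0319,0],"roll":0,"fingers":0.05},{"translation":[0,0,0.02],"roll":0,"fingers":0.05},{"translation":[0,0,0.035],"roll":0,"fingers":0.05},{"translation":[0,0,0.035],"roll":0,"fingers":0.05},{"translation":[0,0,0.03],"roll":0,"fingers":0.05},{"translation":[0,0,0],"roll":0,"fingers":0.05},{"translation":[0,0,0],"roll":0,"fingers":0.05}]'
python3 -c "
from h import *
plan(.391,.22,.012,-44)"
```

```text
eef_pos: [0.5125, -0.1529, 0.1869]
eef_rot: [0.921, 0.391, 0.0, 0.0]
wrist_force: [1.2, 0.5, -0.8]
finger_gap: 0.132
eef_pos: [0.3989, 0.1889, 0.1872]
eef_rot: [0.92, 0.391, 0.001, 0.0]
wrist_force: [0.8, 0.1, -0.6]
finger_gap: 0.134
time_s: 67.58
eef_pos: [0.3871, 0.2212, 0.0661]
eef_rot: [0.92, 0.391, -0.002, -0.0]
wrist_force: [-0.5, 0.1, -0.4]
finger_gap: 0.13
finger_force: 58.9
roll 0.0 then tool x 1.9 y 3.7 z(down) 54.1 mm ; a0 -44.0  q6end~1.28
```

```bash
python3 -m handwheel '[{"translation":[0.001,0.003,0.025],"roll":0,"fingers":0.05},{"translation":[0,0,0.018],"roll":0,"fingers":0.05},{"translation":[0,0,0.009],"roll":0,"fingers":0.05},{"translation":[0,0,0],"roll":0,"fingers":0.05},{"translation":[0,0,0],"roll":0,"fingers":0.35},{"translation":[0,0,0],"roll":0,"fingers":0.35},{"translation":[0,0,0],"roll":0,"fingers":0.35},{"translation":[0,0,-0.01],"roll":0,"fingers":0.35},{"translation":[0,0,-0.03],"roll":0,"fingers":0.35},{"translation":[0,0,-0.04],"roll":0,"fingers":0.35}]'
python3 -m handwheel '[{"translation":[0,0,-0.04],"roll":0,"fingers":0.35},{"translation":[0,0,-0.04],"roll":0,"fingers":0.35},{"translation":[-0.03,0.0,-0.03],"roll":0,"fingers":0.35},{"translation":[-0.03,0,0],"roll":0,"fingers":0.35},{"translation":[-0.03,0,0],"roll":0,"fingers":0.35},{"translation":[-0.03,0,0],"roll":0,"fingers":0.35},{"translation":[-0.02,0,0],"roll":0,"fingers":0.35},{"translation":[0,0,0],"roll":0,"fingers":0.35},{"translation":[0,0,0],"roll":0,"fingers":0.35}]'
python3 - <<'E'
from h import *
t=optics.snapshot("top"); s=optics.snapshot("side"); print("pan",dial(t)[1],dial(s)[1])
for th in("tall1","short1","offcut","wax_tin","hone"):
  for n,q in(("top",t),("side",s)):
    for d in nets.landmark_of(q,th)[:6]:
        if d["score"]>.25: print(th,n,round(d["score"],2),world(q,d["centre"]).round(3))
z=.114-.0334-.012
for x,y in((.4925,-.0928),(.4767,.0286),(.5465,-.0237)):
    v,f,a=fitslug([t],x,y,.027,z); print("seated",v[:2].round(4),np.degrees(v[2]).round(1)%60,round(f),round(a))
cv2.imwrite("pics/n.png",np.hstack([cv2.resize(t["img"][140:270,150:360],(630,390))]))
E
```

```text
time_s: 68.42
eef_pos: [0.3887, 0.2195, 0.0942]
eef_rot: [0.92, 0.391, -0.003, -0.0]
wrist_force: [1.2, 0.2, -0.6]
finger_gap: 0.352
finger_force: 0.0
time_s: 69.17
eef_pos: [0.2948, 0.1196, 0.2054]
eef_rot: [0.921, 0.39, 0.002, 0.001]
wrist_force: [1.0, 0.2, 0.5]
finger_gap: 0.353
finger_force: 0.0
pan 0.03314285714285714 0.03371428571428571
tall1 top 0.6 [0.481 0.03  0.065]
tall1 top 0.54 [0.447 0.348 0.004]
tall1 top 0.43 [ 0.49  -0.092  0.067]
tall1 top 0.42 [ 0.548 -0.023  0.07 ]
tall1 side 0.75 [ 0.551 -0.022  0.068]
tall1 side 0.7 [ 0.492 -0.092  0.067]
tall1 side 0.52 [0.447 0.345 0.003]
tall1 side 0.49 [0.477 0.024 0.065]
short1 top 0.54 [0.386 0.221 0.008]
short1 top 0.53 [0.396 0.353 0.003]
short1 top 0.42 [0.419 0.244 0.025]
short1 top 0.41 [ 0.393 -0.295 -0.001]
short1 side 0.67 [0.397 0.222 0.006]
short1 side 0.64 [0.423 0.248 0.022]
short1 side 0.63 [0.395 0.348 0.005]
short1 side 0.29 [ 0.522 -0.027  0.085]
offcut top 0.75 [0.593 0.308 0.001]
offcut side 0.66 [0.595 0.311 0.005]
wax_tin top 0.79 [ 0.397 -0.295 -0.003]
wax_tin top 0.62 [ 0.519 -0.026  0.08 ]
wax_tin side 0.78 [ 0.4   -0.294 -0.003]
hone top 0.71 [ 0.489 -0.091  0.066]
hone side 0.68 [ 0.652 -0.207  0.002]
seated [ 0.4926 -0.093 ] 8.0 86 135
seated [0.4769 0.0285] 9.0 82 151
seated [ 0.5467 -0.0255] 3.1 110 180
```

View pics/n.png

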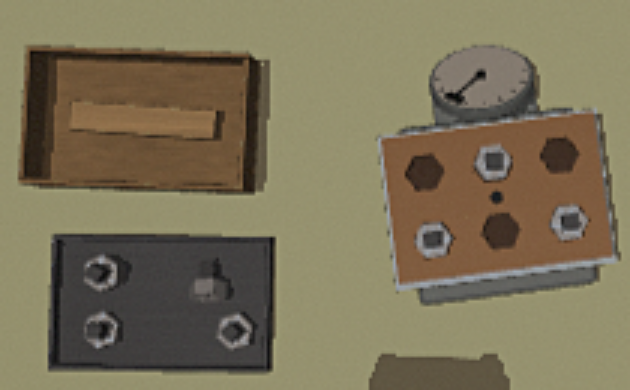

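The picture shows three slugs seated in pockets, four in the tray and the offcut in the bin. The pointer is inside the black band (455,97), and nothing is touching the robot.

```bash
python3 -c "
from plant import finish_job
print(finish_job())"
```

```text
the job is handed in; nothing more can be done
None
```

The job is handed in at about 69 s on the robot clock: three tall slugs seat in pockets with the pan near 33.4 mm, inside the black band; the other four are in the stock tray (one short slug on its side after slipping from the grip), the offcut is in the scrap box, and the tin and stone show no visible shift; the hand-in call returned no verdict.

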